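# Hang turned finials on the drying rail and switch on the heater

### The job

Take the empty carrier off the drying rail by its grip block, set it in the loading cradle, either way round, and push every finial on the bench (two to four) fully home onto its pins, any pin. Then hook the loaded carrier back over the rail at least a hand's width (10 cm) to one side of the blue tape mark and slide it along, without lifting it off, until the hook is centred on the mark; let go, and only then turn the heater switch clockwise to its stop. Leave the tin, the jar and the carving tool where they are.

Things in the scene. Friction and masses are not known exactly. Their poses are not given: they have to be found in the camera images.
- rail: Fixed drying rail: level steel tube, 16 mm diameter, 600 mm long, along the body's y axis, its axis 160 mm above the bench. Origin on the bench below the tube's middle; +x is the rear (away from the robot). Two posts stand 70 mm behind the tube (+x) at y = -290 and +290 mm and hold its ends by short arms: the tube is free from the front, from above and underneath.
- mark (a point): The mark: middle of a 16 mm wide band of blue tape around the rail. The point lies on the tube's axis; its y axis runs along the rail, x to the rear, z up. The fixed heater (dark housing 300 mm long, 138 mm high, two amber tubes) stands parallel to the rail, its middle 170 mm behind the mark.
- cradle: Fixed loading cradle: plywood board 80 x 347 x 12 mm with low guide strips (up to 20 mm above the bench) that frame a pocket 46 x 322 mm for the carrier's bar (12 mm above the bench). Empty at the start. Origin on the bench under its centre, y along its length.
- carrier: Loose hanging carrier, about 0.42 kg empty, hung near the rail's left end at the start: dark wooden bar 40 x 314 x 14 mm, y along its length, four upright steel pins on top. Origin: centre of the bar's underside (12 mm above the bench in the cradle, 21 mm when hung). From the bar's middle a 44 mm wide, 6 mm thick aluminium strap rises at x = -14 mm to the hook; the +x side is open.
- hook (a point): Point of the carrier's hook that lies on the rail's axis when hung: 139 mm above the carrier's origin, axes as the carrier's. The hook opens downwards: 22 mm wide inside (x = -11 to 11 mm), underside 8 mm above this point; its lip (x = 11 to 17 mm, 44 mm wide) ends 10 mm below this point. The rail enters from the +x side under the lip (finials then pass below the rail), then the hook comes down.
- grip_block (a point): Grip point of the carrier, in the pale wooden block on top of the hook: 16 mm thick in x, 30 mm wide in y, 55 mm high; this point is on its axis, 23 mm below its top, 32 mm above the hook's top plate and 46 mm above point hook. Can be pinched from above across x or y. The carrier hangs nearly level from it.
- switch (a joint): Rotary heater switch: 0 = off (as found), 1.571 = fully on, at its stop. Turns clockwise seen from above a quarter turn; friction 0.04 N m holds it where it is left.
- switch_grip (a point): Grip point of the switch on its vertical axis, 92 mm above the bench: a black bar 42 mm long, 14 mm thick, its top 7 mm above this point, its foot (a 44 mm disc) 23 mm below. The bar lies along this point's x axis and turns with it. It sits in the middle of the lid of the heater's fixed grey control box, 105 x 95 mm and 55 mm high.
- pin1 (a point): Root of a carrier pin, on the bar's top (14 mm above the carrier's origin), at y = -129 mm in the carrier's frame. The pin is 11 mm diameter, 18 mm high, its top 6 mm tapered. A finial is fully home when its underside centre is at this point.
- pin2 (a point): Root of a carrier pin, on the bar's top (14 mm above the carrier's origin), at y = -75 mm in the carrier's frame. The pin is 11 mm diameter, 18 mm high, its top 6 mm tapered. A finial is fully home when its underside centre is at this point.
- pin3 (a point): Root of a carrier pin, on the bar's top (14 mm above the carrier's origin), at y = 75 mm in the carrier's frame. The pin is 11 mm diameter, 18 mm high, its top 6 mm tapered. A finial is fully home when its underside centre is at this point.
- pin4 (a point): Root of a carrier pin, on the bar's top (14 mm above the carrier's origin), at y = 129 mm in the carrier's frame. The pin is 11 mm diameter, 18 mm high, its top 6 mm tapered. A finial is fully home when its underside centre is at this point.
- finial1: Loose turned wooden finial (all alike), standing upright on the bench at the start, about 45 g, 56 mm high: a round foot 50 mm across and 22 mm high, above it a round knob 23 to 26 mm across (the part to grip, 24 to 50 mm above the underside) with a rounded top. Origin: centre of its underside, where a hole 14 mm across and 20 mm deep goes in. May be absent (None).
- finial2: Loose turned wooden finial (all alike), standing upright on the bench at the start, about 45 g, 56 mm high: a round foot 50 mm across and 22 mm high, above it a round knob 23 to 26 mm across (the part to grip, 24 to 50 mm above the underside) with a rounded top. Origin: centre of its underside, where a hole 14 mm across and 20 mm deep goes in. May be absent (None).
- finial3: Loose turned wooden finial (all alike), standing upright on the bench at the start, about 45 g, 56 mm high: a round foot 50 mm across and 22 mm high, above it a round knob 23 to 26 mm across (the part to grip, 24 to 50 mm above the underside) with a rounded top. Origin: centre of its underside, where a hole 14 mm across and 20 mm deep goes in. May be absent (None).
- finial4: Loose turned wooden finial (all alike), standing upright on the bench at the start, about 45 g, 56 mm high: a round foot 50 mm across and 22 mm high, above it a round knob 23 to 26 mm across (the part to grip, 24 to 50 mm above the underside) with a rounded top. Origin: centre of its underside, where a hole 14 mm across and 20 mm deep goes in. May be absent (None).
- tin: Bystander, not to be disturbed: flat closed round aluminium tin, 54 mm across, 24 mm high. Origin at its underside's centre.
- jar: Bystander, not to be disturbed: small amber glass jar with dark lid, 54 mm across, 45 mm high. Origin at its underside's centre.
- gouge: Bystander, not to be disturbed: carving tool with wooden handle lying flat, 220 mm long. Origin at its underside's centre.
Things that resemble listed ones, but are neither listed nor needed, are in the scene too. Leave any green or yellow look-alike of the finial4 alone.

How it is judged:
On the way, in this order (a step that is already met when the one before it is completed fails the run):
1. every finial is fully home on a pin while the carrier sits down in the cradle ((distance between finial1 and pin1 below 0.006 m or distance between finial1 and pin2 below 0.006 m or distance between finial1 and pin3 below 0.006 m or distance between finial1 and pin4 below 0.006 m) and (distance between finial2 and pin1 below 0.006 m or distance between finial2 and pin2 below 0.006 m or distance between finial2 and pin3 below 0.006 m or distance between finial2 and pin4 below 0.006 m) and (distance between finial3 and pin1 below 0.006 m or distance between finial3 and pin2 below 0.006 m or distance between finial3 and pin3 below 0.006 m or distance between finial3 and pin4 below 0.006 m) and (distance between finial4 and pin1 below 0.006 m or distance between finial4 and pin2 below 0.006 m or distance between finial4 and pin3 below 0.006 m or distance between finial4 and pin4 below 0.006 m) and horizontal distance between carrier and cradle below 0.012 m and z of carrier in the frame of cradle below 0.017 m and angle between carrier's own z axis and vertical below 0.06 rad), for 0.2 s.
2. the carrier is hooked on the rail, 8 cm or more to one side of the mark (z of hook in the frame of mark between -0.007 and 0.007 m and x of hook in the frame of mark between -0.01 and 0.01 m and (y of hook in the frame of mark above 0.08 m or y of hook in the frame of mark below -0.08 m)), for 0.2 s.
3. the carrier hangs on the rail centred on the mark, let go (z of hook in the frame of mark between -0.007 and 0.007 m and x of hook in the frame of mark between -0.01 and 0.01 m and y of hook in the frame of mark between -0.015 and 0.015 m and contact force between the fingers and carrier below 0.1 N), for 0.3 s.
4. the heater switch is turned to its stop (value of joint switch above 1.35 rad), for 0.2 s.
At the end, for the whole second after the job is handed in: Every finial present is fully home on a pin (within 6 mm of the pin's root), the carrier hangs at rest on the rail, hook resting on the tube (within 7 mm in height, 10 mm across), within 15 mm of the mark along the rail and within 0.15 rad of upright, and the switch is past 1.35 rad ((distance between finial1 and pin1 below 0.006 m or distance between finial1 and pin2 below 0.006 m or distance between finial1 and pin3 below 0.006 m or distance between finial1 and pin4 below 0.006 m) and (distance between finial2 and pin1 below 0.006 m or distance between finial2 and pin2 below 0.006 m or distance between finial2 and pin3 below 0.006 m or distance between finial2 and pin4 below 0.006 m) and (distance between finial3 and pin1 below 0.006 m or distance between finial3 and pin2 below 0.006 m or distance between finial3 and pin3 below 0.006 m or distance between finial3 and pin4 below 0.006 m) and (distance between finial4 and pin1 below 0.006 m or distance between finial4 and pin2 below 0.006 m or distance between finial4 and pin3 below 0.006 m or distance between finial4 and pin4 below 0.006 m) and z of hook in the frame of mark between -0.007 and 0.007 m and x of hook in the frame of mark between -0.01 and 0.01 m and y of hook in the frame of mark between -0.015 and 0.015 m and linear speed of carrier below 0.03 m/s and angle between carrier's own z axis and vertical below 0.15 rad and value of joint switch above 1.35 rad); the robot touches nothing.
It fails at once if the carrier is lifted off or set onto the rail right at the mark instead of being slid there (horizontal distance between hook and mark below 0.05 m and z of hook in the frame of mark between 0.014 and 0.08 m).
It fails at once if the tin, jar or gouge is moved more than 5 cm or knocked over (distance of any of tin, jar, gouge from where it was at the start of the episode above 0.05 m or angle between jar's own z axis and vertical above 0.5 rad).
Of finial1, finial2, finial3, finial4 only 2 to 4 are there at a start; the rules pass over those that are not, and their reading is None.
At some moment in a run one of finial1, finial2, finial3, finial4 may be knocked a few centimetres aside while the robot is not near it.
It also fails if it takes over 210 s, if anything falls off the work surface, if the arm or the gripper's body presses on something with over 40 N, if the wrist force passes 120 N, or if a joint passes its speed limit or range.

### The arm

A 6-joint arm with a two-finger parallel gripper is mounted at the origin on the work surface. World frame = base frame: x ahead of the robot, y to its left, z up, the work surface at z = 0. Lengths are in m, angles in rad, forces in N, time in s.
With the tool pointing down it reaches from about 0.3 to 0.775 m from the base axis. Payload 14.6 kg.
Tool frame: the origin (TCP) lies on the centre line of the jaws, within the pads' length; the fingertips stand 19 mm ahead of it and the grasp point (between the pads) is the TCP; z points along the fingers, y is the line along which they close (so a half turn about z gives the same grasp; the last joint's range is limited). The gripper opens to 94 mm and grips with 3 to 60 N. Pads are 16 mm wide; open, the fingers measure 119 mm over their backs; the gripper's body (75 mm by 177 mm) begins 78 mm behind the grasp point.
Start: joints at [1.267, 0.3, 1.521, -0, 1.321, -0.067], TCP at [0.129, 0.535, 0.224] pointing down, gripper open.
Joint ranges: [-3.03, 3.03], [-0.79, 2.21], [0.23, 2.52], [-1.04, 4.18], [0, 3.07], [-2.55, 2.55]. Speed limits (rad/s): [2.22, 2.22, 2.57, 3.14, 3.14, 3.14].

### API

Orientations are given as [roll, pitch, yaw] about the fixed x, y, z axes, in that order (R = Rz(yaw) Ry(pitch) Rx(roll)).
In Python, from station import get_obs, camera, workorder gives the robot as it stands.
- The arm moves only by the tool play_rows, never from a script. Its argument "motion" is a list that holds one entry, the list of rows, each a list of 7 numbers: the shift along the tool's x, y, z as a fraction of full scale, then the turn, a rotation vector about the tool's x, y, z as a fraction of full scale, then the opening, from -1 (shut) to 1 (fully open). In form: [[[x, y, z, ax, ay, az, grip], ...]]. A call has 1 to 10 rows; each row is the pose to reach, as a shift and turn from the pose commanded when the call began, along the tool's axes at that moment, turning the shorter way round; what a row does not reach only later rows make up. Full scale, the value 1, is 0.25 m for a shift and 2 pi rad for a turn. A row lasts 1/10 s, in which the tool goes at most 50 mm and 8.59 degrees, less where a joint would pass 70% of its speed; a pose out of reach is approached as far as the arm can. A call with a number of a shift or a turn outside -1 to 1 is refused whole. A call with a gripper value outside its range is refused whole. The fingers move at their own pace and stop on an object; "grip_force" is the grip in N (left out, the last holds). Time passes only in rows, so rows that repeat a pose let the fingers close. It gives the time, the measured TCP pose, the force, the opening and the grip force at its end, in the units of the state.
- get_obs(): the state, without advancing time (a new reading comes with each control period).
- camera(name): name is "side" or "top" or "wrist"; returns a dict with "frame" (400x640x3 uint8, red, green, blue), "z_map" (400x640 float32, m along the optical axis (not along the pixel's ray), 0 where there is no reading), "camera_matrix" (3x3 intrinsics, pixels), "D" ([k1, k2, p1, p2, k3] as OpenCV has them; the pictures are not rectified), "T" (4x4, takes a point from camera to world coordinates); the wrist camera has in their place "T_tool_cam" (4x4, takes a point from camera to tool coordinates, whose origin is the TCP and whose axes are the flange's). Camera axes: x right, y up, looking along -z (the intrinsics and any distortion apply to the point x, -y, -z); pixel columns grow to the right and rows downward; lengths in m; the calibration is good to about 2 mm. A picture is of the moment at which its call begins: read the wrist's pose just before it.
- workorder.hand_in(): hands the job in; it is judged then, once.
The state is a dict: "time_s": time; "qpos": joint angles; "joint_vel": joint speeds; "tau": joint torques, N m; "ee_pos": TCP position; "eef_rot": TCP orientation; "force": force on the tool from outside, world axes, zero at the start; "moment": the same for the moment, N m; "grip_width": finger opening in m; "grip_force": force on a finger pad.
Only numpy, scipy, OpenCV 4.12 (cv2) and the standard library are available. Lean on these libraries where they do the work, as an engineer would, in place of code of your own. Each camera call takes 0.05 s, during which the arm holds its last target. There are 200 camera calls.

## Working session

There is one attempt and no reset: what is moved stays moved. The work goes in short steps, Python scripts to look and compute and a tool call to move; the robot and the scene stay as the last step left them, time stands still between calls to the robot, and variables do not carry over. Pictures are saved under pics/ and viewed, at most 16 in all, crops included, and the job is handed in when it is done.

Besides the shell and the picture viewer there is one more tool, called after "Emit:" as a command line: name --argument value ..., lists and objects as JSON in quotes. play_rows: Moves the arm, as the interface text tells. Its arguments: {"type":"object","properties":{"motion":{"type":"array"},"grip_force":{"type":"number"}},"required":["motion"]}

```bash
ls; mkdir -p pics; cat > h.py <<'E'
import numpy as np, cv2
from station import get_obs, camera, workorder
from scipy.spatial.transform import Rotation as R
def shot(n,f):
    o=get_obs(); c=camera(n); cv2.imwrite('pics/'+f+'.png',c['frame'][:,:,::-1])
    if 'T' in c: T=np.array(c['T'])
    else:
        W=np.eye(4); W[:3,:3]=R.from_euler('xyz',o['eef_rot']).as_matrix(); W[:3,3]=o['ee_pos']; T=W@np.array(c['T_tool_cam'])
    np.savez('pics/'+f+'.npz',z=c['z_map'],K=c['camera_matrix'],D=c['D'],T=T,im=c['frame']); return c
def load(f): return np.load('pics/'+f+'.npz')
def ray(d,u,v):
    p=cv2.undistortPoints(np.array([[[u,v]]],float),d['K'],d['D'])[0,0]
    return d['T'][:3,:3]@np.array([p[0],-p[1],-1.]), d['T'][:3,3]
def atz(d,u,v,z):
    r,o=ray(d,u,v); return o+r*(z-o[2])/r[2]
def dep(d,u,v):
    r,o=ray(d,u,v); return o+r*d['z'][int(v),int(u)]
def cloud(d):
    h,w=d['z'].shape; u,v=np.meshgrid(np.arange(w),np.arange(h))
    p=cv2.undistortPoints(np.stack([u,v],-1).reshape(-1,1,2).astype(float),d['K'],d['D'])[:,0]
    q=np.c_[p[:,0],-p[:,1],-np.ones(len(p))]*d['z'].reshape(-1,1)
    return (q@d['T'][:3,:3].T+d['T'][:3,3]).reshape(h,w,3)
def proj(d,P):
    q=(np.linalg.inv(d['T'])@np.r_[P,1])[:3]; q=q*[1,-1,-1]
    return cv2.projectPoints(q.reshape(1,3),np.zeros(3),np.zeros(3),d['K'],d['D'])[0].ravel()
def tool(dx,dy,dz):
    o=get_obs(); return R.from_euler('xyz',o['eef_rot']).inv().apply([dx,dy,dz])/0.25
E
python3 - <<'E'
from h import *
for n in ('top','side'):
    shot(n,n+'0')
o=get_obs(); print({k:np.round(v,4) for k,v in o.items()})
E
```

```text
pics
{'time_s': np.float64(0.1), 'qpos': array([ 1.2673,  0.3004,  1.5215, -0.    ,  1.3207, -0.0666]), 'joint_vel': array([ 0.0006, -0.0045,  0.0011, -0.0004,  0.0008, -0.0004]), 'tau': array([ 1.30000e-03, -5.32640e+01, -3.53292e+01,  7.10000e-02,
        2.35000e-02, -1.00000e-04]), 'ee_pos': array([0.129 , 0.5345, 0.224 ]), 'eef_rot': array([-3.1406, -0.    ,  2.9048]), 'force': array([ 0.4947, -0.8228, -0.2541]), 'moment': array([ 0.0005,  0.0085, -0.0153]), 'grip_force': np.float64(0.0), 'grip_width': np.float64(0.0941)}
```

View pics/top0.png

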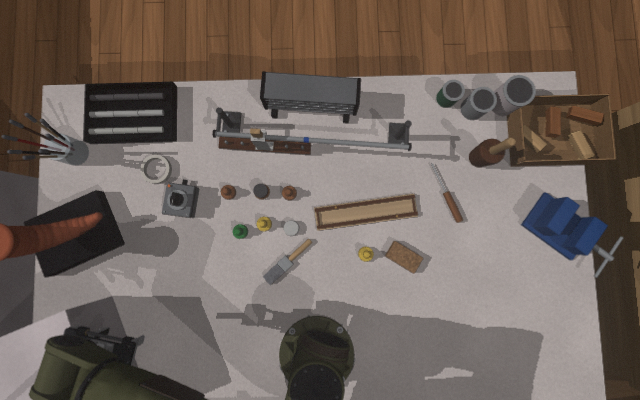

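View pics/side0.png

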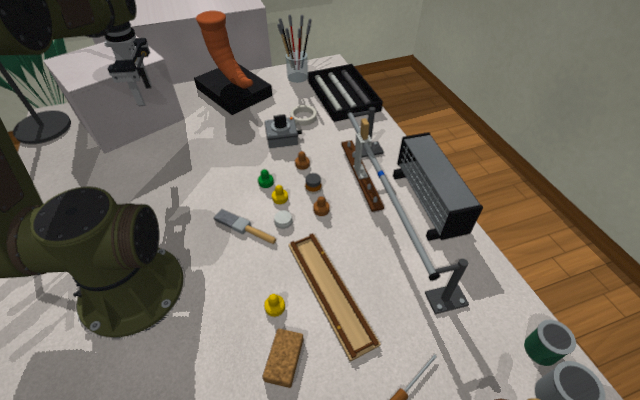

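Top view: red-brown finials at (229,192) and (289,193), jar (262,191), tin (291,228), green/yellow decoys (240,231), (264,224), (367,254). The cradle is around (367,211), the carrier is hung at the rail's left end around (265,145), the tape is at about (306,140) and the switch box is at (180,198).

```bash
python3 - <<'E'
from h import *
d=load('top0'); im=d['im'][:,:,::-1]
a=cv2.resize(im[110:165,205:425],None,fx=3.6,fy=3.6,interpolation=3)
b=cv2.resize(im[170:245,160:380],None,fx=3.6,fy=3.6,interpolation=3)
cv2.imwrite('pics/crop1.png',np.vstack([a,b]))
P=cloud(d)
print(d['T'].round(3), (d['z']>0).mean())
# finials by hue
hsv=cv2.cvtColor(im,cv2.COLOR_BGR2HSV)
for nm in('top0','side0'):
    d=load(nm);P=cloud(d)
    m=(P[...,2]>0.03)&(P[...,2]<0.07)&(P[...,0]>0.1)&(P[...,0]<0.75)&(abs(P[...,1])<0.8)
    n,l,s,c=cv2.connectedComponentsWithStats(m.astype(np.uint8))
    for i in range(1,n):
        if s[i,4]>15:
            q=P[l==i]; print(nm,s[i],q.mean(0).round(3),q.max(0).round(3),q.min(0).round(3),d['im'][l==i].mean(0).round())
E
```

```text
[[-0.027  0.995 -0.093  0.396]
 [-1.    -0.027  0.002 -0.018]
 [-0.     0.093  0.996  1.307]
 [ 0.     0.     0.     1.   ]] 0.99596484375
top0 [512 122  42  44 311] [ 0.663 -0.703  0.051] [ 0.75  -0.687  0.07 ] [ 0.608 -0.799  0.03 ] [72. 58. 45.]
top0 [523 124  24  29 326] [ 0.693 -0.752  0.044] [ 0.748 -0.722  0.06 ] [ 0.65  -0.791  0.031] [115.  94.  69.]
top0 [546 125   5  12  41] [ 0.715 -0.797  0.057] [ 0.735 -0.793  0.069] [ 0.701 -0.8    0.042] [81. 56. 40.]
top0 [396 131   7   7  24] [ 0.716 -0.295  0.053] [ 0.726 -0.29   0.069] [ 0.712 -0.304  0.032] [50. 48. 47.]
top0 [ 83 132  91  10 295] [0.731 0.621 0.042] [0.75  0.772 0.052] [0.726 0.469 0.03 ] [33. 31. 30.]
top0 [ 70 137  14  26 163] [0.692 0.783 0.05 ] [0.737 0.799 0.07 ] [0.657 0.774 0.03 ] [76. 76. 76.]
top0 [219 137  92  18 929] [0.697 0.156 0.036] [0.731 0.312 0.069] [0.664 0.003 0.03 ] [69. 54. 48.]
top0 [471 146  15  21  85] [ 0.629 -0.551  0.05 ] [ 0.669 -0.539  0.069] [ 0.605 -0.581  0.03 ] [57. 45. 40.]
top0 [162 183  36  35 865] [0.516 0.437 0.055] [0.576 0.497 0.07 ] [0.46  0.388 0.03 ] [85. 84. 85.]
top0
[... 1724 characters left out ...]
 0.252 0.057] [0.396 0.234 0.03 ] [30. 93. 46.]
side0 [305 173  16  14 181] [0.541 0.168 0.044] [0.566 0.196 0.05 ] [0.518 0.148 0.03 ] [69. 69. 69.]
side0 [274 184   9  12  75] [0.431 0.16  0.047] [0.444 0.174 0.06 ] [0.419 0.152 0.03 ] [140. 118.  14.]
side0 [317 196   8  11  73] [0.533 0.073 0.048] [0.545 0.085 0.058] [0.522 0.065 0.031] [94. 61. 32.]
side0 [443 286  12  12  80] [ 0.716 -0.306  0.05 ] [ 0.726 -0.293  0.07 ] [ 0.711 -0.312  0.031] [36. 37. 37.]
side0 [268 294  11  13 114] [ 0.321 -0.18   0.048] [ 0.333 -0.165  0.058] [ 0.309 -0.189  0.031] [146. 121.   2.]
side0 [ 263  329   40   55 1361] [ 0.307 -0.305  0.033] [ 0.361 -0.245  0.037] [ 0.256 -0.362  0.03 ] [133.  98.  57.]
```

View pics/crop1.png

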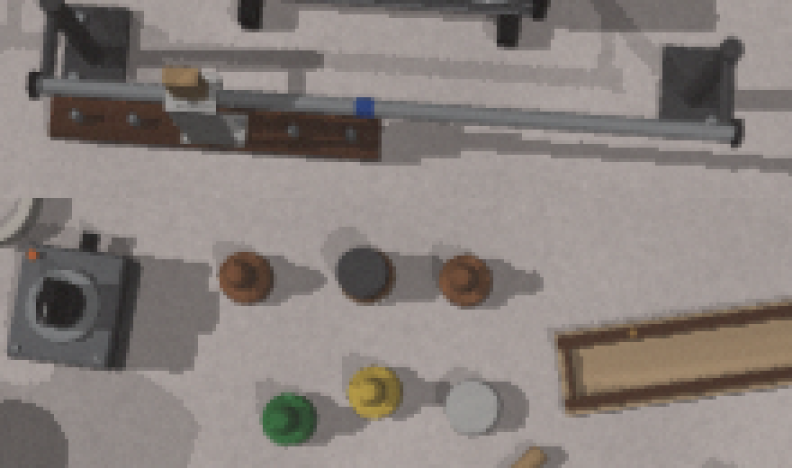

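Crop: two finials only, tape at about crop (364,107), grip block at (185,82) and switch knob at (62,303). Next I'll fit poses.

```bash
python3 - <<'E'
from h import *
def rng(P,xa,xb,ya,yb,za,zb): return (P[...,0]>xa)&(P[...,0]<xb)&(P[...,1]>ya)&(P[...,1]<yb)&(P[...,2]>za)&(P[...,2]<zb)
for nm in('top0','side0'):
    d=load(nm);P=cloud(d);im=d['im'].astype(int); print(nm,'bench',np.median(P[rng(P,.2,.6,-.3,.3,-.02,.01)][:,2]))
    m=rng(P,.68,.8,-.29,.3,.155,.178); q=P[m]; q=q[q[:,2]>.163]
    k=np.polyfit(q[:,1],q[:,0],1); r=q[:,0]-np.polyval(k,q[:,1]); k=np.polyfit(q[abs(r)<.01,1],q[abs(r)<.01,0],1)
    print('rail x=%.4f*y+%.4f'%tuple(k),len(q),q[:,2].max(), q[:,1].min(),q[:,1].max())
    b=(im[...,2]>im[...,0]+40)&rng(P,.6,.8,-.3,.3,.13,.19); print('tape',P[b].mean(0),P[b].min(0),P[b].max(0),b.sum())
    for a,c in((.19,.24),(.172,.1),):
        pass
    m=rng(P,.66,.8,.05,.3,.2,.24); q=P[m];print('block',len(q),q.mean(0),q.min(0),q.max(0)); t=q[q[:,2]>.223]; print(' top',len(t),t.mean(0) if len(t) else '',t.min(0) if len(t) else '',t.max(0) if len(t) else '')
    m=rng(P,.62,.75,-.05,.35,.028,.042); q=P[m][:,:2].astype(np.float32); print('bar',cv2.minAreaRect(q))
    m=rng(P,.33,.6,-.4,.08,.008,.028); n,l,s,c=cv2.connectedComponentsWithStats(m.astype(np.uint8)); i=1+s[1:,4].argmax(); q=P[l==i]; print('cradle',cv2.minAreaRect(q[:,:2].astype(np.float32)),len(q))
    m=rng(P,.44,.6,.36,.5,.08,.12); q=P[m]; print('knob',len(q),q.mean(0),cv2.minAreaRect(q[:,:2].astype(np.float32)))
    m=rng(P,.44,.6,.36,.52,.045,.063); q=P[m]; print('box',len(q),cv2.minAreaRect(q[:,:2].astype(np.float32)))
E
```

```text
top0 bench 0.00023262151917080587
rail x=0.1357*y+0.6784 520 0.17781462119180858 -0.2898884709558665 0.2964554443638812
tape [0.68192925 0.01256134 0.1675699 ] [0.67515285 0.00613532 0.16209011] [0.68971749 0.01866775 0.170887  ] 24
block 80 [0.69253209 0.1568943  0.22346323] [0.68584428 0.14280539 0.2008496 ] [0.70412196 0.17284277 0.23371055]
 top 57 [0.69395848 0.15782262 0.22842826] [0.68584428 0.14295494 0.22331959] [0.70412196 0.17284277 0.23371055]
bar ((0.6982331275939941, 0.1571316421031952), (0.3121972978115082, 0.04152980446815491), 84.2098159790039)
cradle ((0.4639984965324402, -0.1805780678987503), (0.08004184812307358, 0.3467322289943695), 6.47758674621582) 2285
knob 84 [0.51767921 0.44161862 0.09472038] ((0.5181272625923157, 0.44318246841430664), (0.01526388805359602, 0.04167703539133072), 82.50206756591797)
box 747 ((0.5177323222160339, 0.44254764914512634), (0.097068652510643, 0.10627083480358124), 81.18179321289062)
side0 bench 0.0007023577885290067
rail x=0.1674*y+0.6748 427 0.1774690442515382 -0.05437381594732249 0.2984333317443365
tape [0.67956875 0.01112279 0.1670761 ] [0.67323189 0.00255413 0.1602433 ] [0.68806986 0.01977945 0.17030674] 29
block 106 [0.69168908 0.15220798 0.21898938] [0.68472724 0.14071149 0.20022266] [0.70253341 0.17369768 0.23206663]
 top 48 [0.69302065 0.1548941  0.22801493] [0.68530961 0.14213275 0.22330694] [0.70253341 0.17369768 0.23206663]
bar ((0.6971107125282288, 0.1567186713218689), (0.3162347674369812, 0.041286591440439224), 84.7499008178711)
cradle ((0.4627443850040436, -0.18140599131584167), (0.08247639238834381, 0.34988677501678467), 6.649654388427734) 4167
knob 83 [0.51660303 0.43975919 0.09294584] ((0.5173402428627014, 0.44213128089904785), (0.020254431292414665, 0.04169874265789986), 77.15489196777344)
box 444 ((0.5176925659179688, 0.44147932529449463), (0.1011979877948761, 0.10585208982229233), 80.41386413574219)
```

```bash
cat >> h.py <<'E'
def go(x,y,z,yaw,vert=True):
    o=get_obs(); R0=R.from_euler('xyz',o['eef_rot']); p=np.array(o['ee_pos'])
    R1=R.from_euler('xyz',[np.pi,0,yaw])
    s=R0.inv().apply(np.array([x,y,z])-p)/.25; w=(R0.inv()*R1).as_rotvec()/(2*np.pi)
    print('now',p.round(4),np.round(o['eef_rot'],4),'row',s.round(4),w.round(4),'t',o['time_s'],'F',np.round(o['force'],1),'w',o['grip_width'])
E
python3 -c "
from h import *
go(.40,.36,.30,2.2); go(.62,.14,.33,1.47)"
```

```text
now [0.129  0.5345 0.224 ] [-3.1406 -0.      2.9048] row [-1.2175 -0.4243 -0.3038] [-0.0002  0.      0.1122] t 0.1 F [ 0.5 -0.8 -0.3] w 0.09406004574882575
now [0.129  0.5345 0.224 ] [-3.1406 -0.      2.9048] row [-2.2794 -1.0734 -0.4232] [-1.000e-04  1.000e-04  2.283e-01] t 0.1 F [ 0.5 -0.8 -0.3] w 0.09406004574882575
```

Emit:
play_rows --motion '[[[-0.97,-0.4,-0.35,0,0,0.11,0.2],[-0.97,-0.4,-0.35,0,0,0.11,0.2],[-0.97,-0.4,-0.35,0,0,0.11,0.2],[-0.97,-0.4,-0.35,0,0,0.11,0.2],[-0.97,-0.4,-0.35,0,0,0.11,0.2],[-0.97,-0.4,-0.35,0,0,0.11,0.2],[-0.97,-0.4,-0.35,0,0,0.11,0.2]]]'

```text
time_s: 0.8
ee_pos: [0.3435, 0.379, 0.3128]
eef_rot: [3.14, 0.0, 2.21]
force: [-0.5, 1.1, 1.1]
grip_width: 0.0567
grip_force: 0.0
```

```bash
python3 -c "
from h import *
go(.62,.15,.33,1.47)"
```

```text
now [0.3435 0.379  0.3128] [3.1403e+00 2.0000e-04 2.2100e+00] row [-1.3951  0.3413 -0.0682] [ 2.000e-04 -1.000e-04  1.178e-01] t 0.8 F [-0.5  1.1  1.1] w 0.05670343429261378
```

Emit:
play_rows --motion '[[[-0.99,0.25,-0.06,0,0,0.118,0.2],[-0.99,0.25,-0.06,0,0,0.118,0.2],[-0.99,0.25,-0.06,0,0,0.118,0.2],[-0.99,0.25,-0.06,0,0,0.118,0.2],[-0.99,0.25,-0.06,0,0,0.118,0.2],[-0.99,0.25,-0.06,0,0,0.118,0.2],[-0.99,0.25,-0.06,0,0,0.118,0.2]]]'

```text
time_s: 1.5
ee_pos: [0.5398, 0.2199, 0.3258]
eef_rot: [-3.14, 0.001, 1.472]
force: [0.8, 0.4, -0.8]
grip_width: 0.0565
grip_force: 0.0
```

```bash
python3 -c "
from h import *
print(camera('wrist')['T_tool_cam'])
go(.63,.155,.32,1.47)"
```

```text
[[ 1.66227295e-04  9.56909417e-01  2.90386536e-01  8.60333488e-02]
 [ 9.99999730e-01 -3.66955145e-04  6.36791175e-04  2.61598727e-05]
 [ 7.15910305e-04  2.90386352e-01 -9.56909219e-01 -1.60356883e-01]
 [ 0.00000000e+00  0.00000000e+00  0.00000000e+00  1.00000000e+00]]
now [0.5391 0.2207 0.3262] [-3.1403e+00  3.0000e-04  1.4739e+00] row [-0.2264  0.3873  0.0244] [-0.0002  0.      0.0006] t 1.55 F [0.9 0.  0.6] w 0.05631339592914802
```

```bash
python3 -c "
from h import *
go(.693,.156,.30,1.47)"
```

```text
now [0.5391 0.2207 0.3262] [-3.1403e+00  3.0000e-04  1.4739e+00] row [-0.198   0.6378  0.104 ] [-0.0002  0.      0.0006] t 1.55 F [0.9 0.  0.6] w 0.05631339592914802
```

Emit:
play_rows --motion '[[[-0.198,0.637,0.104,0,0,0,0.2],[-0.198,0.637,0.104,0,0,0,0.2],[-0.198,0.637,0.104,0,0,0,0.2],[-0.198,0.637,0.104,0,0,0,0.2],[-0.198,0.637,0.104,0,0,0,0.2],[-0.198,0.637,0.104,0,0,0,0.2]]]'

```text
time_s: 2.15
ee_pos: [0.6924, 0.1568, 0.3009]
eef_rot: [-3.141, -0.0, 1.475]
force: [0.0, 0.1, 0.6]
grip_width: 0.0569
grip_force: 0.0
```

```bash
python3 - <<'E'
from h import *
shot('wrist','w1'); d=load('w1'); P=cloud(d)
m=(P[...,2]>.219)&(P[...,2]<.24)&(abs(P[...,0]-.69)<.05)&(abs(P[...,1]-.156)<.05)
n,l,s,c=cv2.connectedComponentsWithStats(m.astype(np.uint8)); i=1+s[1:,4].argmax(); q=P[l==i]
print(s[i],q.mean(0),cv2.minAreaRect(q[:,:2].astype(np.float32)))
m=(abs(P[...,2]-.035)<.008)&(abs(P[...,0]-.69)<.08)
print('bar',cv2.minAreaRect(P[m][:,:2].astype(np.float32)))
go(.693,.156,.206,1.47)
E
```

```text
[316 189  24  44 960] [0.69750688 0.16156518 0.22839905] ((0.6973804831504822, 0.16008161008358002), (0.029374336823821068, 0.01599293015897274), 84.66017150878906)
bar ((0.7180749773979187, 0.15676738321781158), (0.31296950578689575, 0.07807068526744843), 83.98905944824219)
now [0.6922 0.1569 0.3016] [ 3.1411e+00 -3.0000e-04  1.4748e+00] row [-0.0034  0.0033  0.3825] [ 0.0001 -0.0001  0.0008] t 2.2 F [-0.5 -0.5  0.4] w 0.05641068361696003
```

View pics/w1.png

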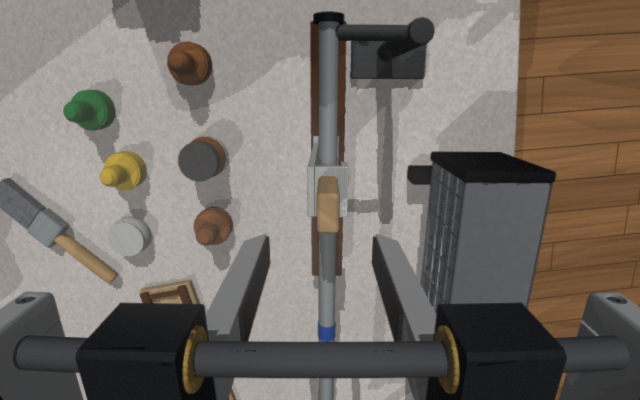

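The wrist view shows the grip block at (328,203), the tape at (326,333) and two brown finials at (189,62) and (212,226). Descending to grip.

```bash
python3 - <<'E'
from h import *
d=load('w1')
for u,v in((326.5,326),(326.5,339),(328,40),(327,300)): print(atz(d,u,v,.168))
go(.697,.160,.206,1.475)
E
```

```text
[0.68500204 0.02229837 0.168     ]
[0.68361431 0.00700424 0.168     ]
[0.70955879 0.27818073 0.168     ]
[0.68812958 0.05149446 0.168     ]
now [0.6922 0.1569 0.3016] [ 3.1411e+00 -3.0000e-04  1.4748e+00] row [0.014  0.0177 0.3825] [ 0.0001 -0.0001 -0.    ] t 2.2 F [-0.5 -0.5  0.4] w 0.05641068361696003
```

Emit:
play_rows --motion '[[[0.014,0.018,0.2,0,0,0,0.2],[0.014,0.018,0.3,0,0,0,0.2],[0.014,0.018,0.38,0,0,0,0.2],[0.014,0.018,0.382,0,0,0,0.2],[0.014,0.018,0.382,0,0,0,-1],[0.014,0.018,0.382,0,0,0,-1],[0.014,0.018,0.382,0,0,0,-1],[0.014,0.018,0.382,0,0,0,-1],[0.014,0.018,0.382,0,0,0,-1],[0.014,0.018,0.382,0,0,0,-1]]]' --grip_force 35

```text
time_s: 3.2
ee_pos: [0.6982, 0.158, 0.2057]
eef_rot: [3.141, -0.0, 1.472]
force: [1.3, -0.3, 1.4]
grip_width: 0.0159
grip_force: 35.0
```

```bash
python3 - <<'E'
from h import *
go(.697,.160,.234,1.475)
go(.697-.1,.160+.01,.28,1.475)
E
```

```text
now [0.6982 0.158  0.2057] [ 3.1414e+00 -1.0000e-04  1.4722e+00] row [ 0.0075 -0.0054 -0.1132] [ 0.     -0.     -0.0005] t 3.2 F [ 1.3 -0.3  1.4] w 0.01586918110366188
now [0.6982 0.158  0.2057] [ 3.1414e+00 -1.0000e-04  1.4722e+00] row [ 0.008  -0.4073 -0.2973] [ 0.     -0.     -0.0005] t 3.2 F [ 1.3 -0.3  1.4] w 0.01586918110366188
```

Emit:
play_rows --motion '[[[0,0,-0.04,0,0,0,-1],[0,0,-0.08,0,0,0,-1],[0,0,-0.112,0,0,0,-1],[0,0,-0.112,0,0,0,-1],[0,-0.07,-0.112,0,0,0,-1],[0,-0.14,-0.112,0,0,0,-1],[0,-0.21,-0.112,0,0,0,-1],[0,-0.27,-0.112,0,0,0,-1],[0,-0.28,-0.22,0,0,0,-1],[0,-0.28,-0.34,0,0,0,-1]]]'

```text
time_s: 4.2
ee_pos: [0.6276, 0.165, 0.2904]
eef_rot: [-3.139, 0.001, 1.473]
force: [0.1, 0.0, -2.9]
grip_width: 0.0157
grip_force: 35.0
```

```bash
python3 - <<'E'
from h import *
go(.56,.0,.30,1.571+.0)
go(.463,-.181,.30,1.571+.114)
E
```

```text
now [0.6276 0.165  0.2904] [-3.1394e+00  7.0000e-04  1.4725e+00] row [-0.6833 -0.2044 -0.0375] [-0.0004  0.0001 -0.0157] t 4.2 F [ 0.1  0.  -2.9] w 0.01570463344412929
now [0.6276 0.165  0.2904] [-3.1394e+00  7.0000e-04  1.4725e+00] row [-1.4419 -0.5195 -0.0362] [-0.0004  0.0001 -0.0338] t 4.2 F [ 0.1  0.  -2.9] w 0.01570463344412929
```

Emit:
play_rows --motion '[[[-0.06,-0.02,-0.04,0,0,-0.002,-1],[-0.15,-0.05,-0.04,0,0,-0.005,-1],[-0.27,-0.09,-0.04,0,0,-0.008,-1],[-0.39,-0.14,-0.04,0,0,-0.011,-1],[-0.51,-0.18,-0.04,0,0,-0.014,-1],[-0.63,-0.22,-0.04,0,0,-0.017,-1],[-0.75,-0.27,-0.04,0,0,-0.02,-1],[-0.85,-0.305,-0.04,0,0,-0.023,-1],[-0.92,-0.33,-0.04,0,0,-0.028,-1],[-0.95,-0.34,-0.04,0,0,-0.0338,-1]]]'

```text
time_s: 5.2
ee_pos: [0.5198, -0.0645, 0.3006]
eef_rot: [3.141, 0.0, 1.684]
force: [0.3, 0.4, -3.3]
grip_width: 0.0157
grip_force: 35.0
```

```bash
python3 - <<'E'
from h import *
go(.463,-.181,.25,1.571+.114)
E
```

```text
now [ 0.5198 -0.0645  0.3006] [3.1415e+00 3.0000e-04 1.6844e+00] row [-0.4373 -0.2785  0.2026] [ 0.      0.0001 -0.0001] t 5.2 F [ 0.3  0.4 -3.3] w 0.015743789371471154
```

Emit:
play_rows --motion '[[[-0.1,-0.06,0.05,0,0,0,-1],[-0.2,-0.13,0.1,0,0,0,-1],[-0.3,-0.19,0.14,0,0,0,-1],[-0.38,-0.24,0.17,0,0,0,-1],[-0.437,-0.278,0.2,0,0,0,-1],[-0.437,-0.278,0.2,0,0,0,-1],[-0.437,-0.278,0.2,0,0,0,-1],[-0.437,-0.278,0.2,0,0,0,-1]]]'

```text
time_s: 6.0
ee_pos: [0.4642, -0.179, 0.2508]
eef_rot: [3.141, 0.0, 1.685]
force: [-0.3, 0.5, -3.8]
grip_width: 0.0155
grip_force: 35.0
```

```bash
cat >> h.py <<'E'
def rects(nm,z0,z1,box,minn=30):
    d=load(nm);P=cloud(d);m=(P[...,2]>z0)&(P[...,2]<z1)&(P[...,0]>box[0])&(P[...,0]<box[1])&(P[...,1]>box[2])&(P[...,1]<box[3])
    n,l,s,c=cv2.connectedComponentsWithStats(m.astype(np.uint8))
    for i in range(1,n):
        if s[i,4]>=minn:
            q=P[l==i]; print(nm,s[i],q.mean(0).round(4),[np.round(v,4) for v in cv2.minAreaRect(q[:,:2].astype(np.float32))],d['im'][l==i].mean(0).round())
E
python3 - <<'E'
from h import *
go(.463,-.181,.2,1.571+.114)
for n in('top','side'):
    shot(n,n+'1'); rects(n+'1',.055,.1,(.38,.56,-.4,.03))
    rects(n+'1',.03,.07,(.3,.66,.03,.33))
E
```

```text
now [ 0.4642 -0.179   0.2508] [3.1410e+00 1.0000e-04 1.6852e+00] row [-0.0075 -0.006   0.2034] [0.0001 0.     0.    ] t 6.0 F [-0.3  0.5 -3.8] w 0.015521519721371608
top1 [319 206  43  19 498] [ 0.4521 -0.0856  0.0807] [array([ 0.4524, -0.0912]), array([0.0402, 0.1383]), np.float64(6.6316)] [79. 60. 50.]
top1 [253 184  15  14 165] [0.5421 0.1721 0.0446] [array([0.5424, 0.1733]), array([0.0468, 0.0447]), np.float64(43.9195)] [68. 66. 65.]
top1 [222 188  10   7  51] [0.5429 0.285  0.0504] [array([0.5428, 0.2858]), array([0.0203, 0.026 ]), np.float64(2.236)] [89. 66. 52.]
top1 [285 188   8   8  48] [0.5348 0.078  0.0517] [array([0.5353, 0.0788]), array([0.023 , 0.0213]), np.float64(43.7303)] [94. 68. 54.]
top1 [259 220   8   8  51] [0.432  0.1653 0.0516] [array([0.4321, 0.1659]), array([0.0231, 0.0231]), np.float64(88.3133)] [134. 115.  59.]
top1 [235 228   8   8  51] [0.4088 0.2452 0.0506] [array([0.4079, 0.2453]), array([0.0216, 0.023 ]), np.float64(88.6977)] [52. 81. 54.]
side1 [ 295  225   77  114 1888] [ 0.4625 -0.2102  0.0811] [array([ 0.4612, -0.18  ]), array([0.0426, 0.3166]), np.float64(6.9225)] [99. 72. 51.]
side1 [260 169   9  10  70] [0.4076 0.2415 0.0472] [array([0.4081, 0.2436]), array([0.0195, 0.0249]), np.float64(84.328)] [33. 96. 49.]
side1 [274 184   9  11  72] [0.4303 0.1601 0.0477] [array([0.4316, 0.1631]), array([0.0238, 0.0182]), np.float64(3.3973)] [154. 130.  15.]
```

View pics/side1.png

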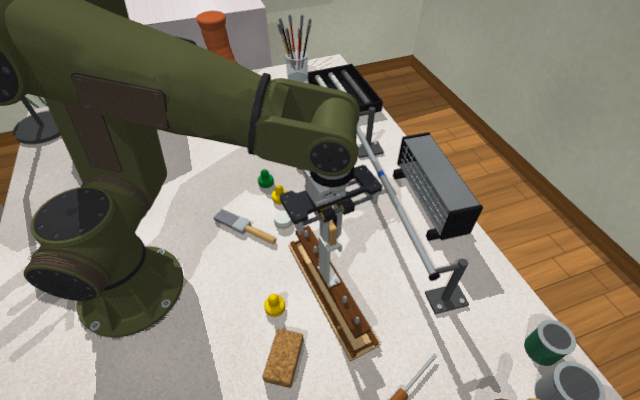

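Emit:
play_rows --motion '[[[-0.006,0.004,0.04,0,0,0,-1],[-0.006,0.004,0.08,0,0,0,-1],[-0.006,0.004,0.12,0,0,0,-1],[-0.006,0.004,0.15,0,0,0,-1],[-0.006,0.004,0.17,0,0,0,-1],[-0.006,0.004,0.19,0,0,0,-1],[-0.006,0.004,0.205,0,0,0,-1],[-0.006,0.004,0.214,0,0,0,-1],[-0.006,0.004,0.214,0,0,0,-1]]]'

```text
time_s: 7.0
ee_pos: [0.4651, -0.1809, 0.1971]
eef_rot: [3.141, 0.0, 1.685]
force: [0.1, 0.5, -3.8]
grip_width: 0.0159
grip_force: 35.0
```

```bash
python3 - <<'E'
from h import *
go(.463,-.181,.197,1.571+.114)
shot('side','side2'); rects('side2',.018,.04,(.38,.56,-.4,.03)); rects('side2',.022,.04,(.38,.56,-.4,.03))
E
```

```text
now [ 0.4651 -0.1809  0.1971] [3.1413e+00 2.0000e-04 1.6847e+00] row [ 0.0006 -0.0084  0.0002] [ 0.      0.     -0.0001] t 7.0 F [ 0.1  0.5 -3.8] w 0.01588892389746944
side2 [ 290  240   89  118 2660] [ 0.464  -0.2195  0.0243] [array([ 0.4627, -0.1817]), array([0.0723, 0.347 ]), np.float64(6.9093)] [95. 64. 41.]
side2 [ 299  242   71  106 1517] [ 0.4651 -0.2195  0.0272] [array([ 0.4635, -0.1891]), array([0.0456, 0.302 ]), np.float64(7.3014)] [97. 68. 46.]
```

Emit:
play_rows --motion '[[[0,0,0.008,0,0,0,-1],[0,0,0.012,0,0,0,-1],[0,0,0.012,0,0,0,-1]]]'

```text
time_s: 7.35
ee_pos: [0.4655, -0.181, 0.1967]
eef_rot: [3.139, 0.002, 1.685]
force: [-7.6, 5.6, 23.6]
grip_width: 0.0157
grip_force: 35.0
```

Emit:
play_rows --motion '[[[0,0,0.0,0,0,0,-1],[0,0,0,0,0,0,-0.3],[0,0,0,0,0,0,-0.2],[0,0,-0.1,0,0,0,-0.2],[0,0,-0.25,0,0,0,-0.2],[0,0,-0.4,0,0,0,-0.2],[0,0,-0.4,0,0,0,-0.2]]]'

```text
time_s: 8.05
ee_pos: [0.4662, -0.1815, 0.2987]
eef_rot: [3.135, 0.004, 1.685]
force: [0.4, -0.7, -0.1]
grip_width: 0.0378
grip_force: 0.0
```

```bash
python3 - <<'E'
from h import *
go(.535,.077,.20,1.571)
shot('side','side3'); rects('side3',.023,.04,(.38,.56,-.4,.03))
rects('side3',.2,.24,(.4,.55,-.25,-.1),10)
shot('wrist','w2'); rects('w2',.023,.04,(.38,.56,-.4,.03)); rects('w2',.2,.24,(.4,.55,-.25,-.1),10)
E
```

```text
now [ 0.4662 -0.1815  0.2987] [3.135  0.0041 1.6846] row [0.9975 0.3883 0.3932] [0.0011 0.0006 0.0181] t 8.05 F [ 0.4 -0.7 -0.1] w 0.03784550433702425
side3 [ 297  238   73  109 1566] [ 0.4637 -0.2064  0.027 ] [array([ 0.4636, -0.1817]), array([0.0465, 0.316 ]), np.float64(7.1669)] [95. 66. 44.]
side3 [325 235  12  18 145] [ 0.4614 -0.1852  0.2163] [array([ 0.4621, -0.1819]), array([0.0164, 0.0302]), np.float64(4.8)] [159. 129.  84.]
w2 [ 302   23   36  143 4628] [ 0.4561 -0.0997  0.0268] [array([ 0.4563, -0.1054]), array([0.0402, 0.1617]), np.float64(6.4323)] [68. 51. 40.]
w2 [ 304  216   31   59 1375] [ 0.4785 -0.2994  0.0267] [array([ 0.4777, -0.2935]), array([0.0392, 0.0848]), np.float64(6.8357)] [66. 51. 42.]
w2 [ 309  186   22   47 1002] [ 0.4647 -0.1767  0.2183] [array([ 0.4651, -0.1798]), array([0.0155, 0.031 ]), np.float64(6.7174)] [121. 101.  74.]
```

View pics/w2.png

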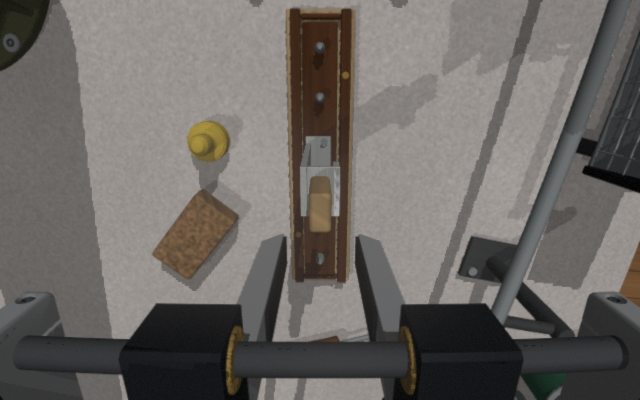

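Carrier seated in the cradle, block at (320,203). Pins show at (320,47), (320,97) and (320,257).

```bash
python3 - <<'E'
from h import *
d=load('w2')
for u,v in((320,44),(320,95),(320,255)): print(atz(d,u,v,.044))
c=np.array([.4645,-.1803]);t=.116
for y in(-.129,-.075,.075,.129): print(y,c+np.array([-np.sin(t),np.cos(t)])*y)
im=d['im'][:,:,::-1]; a=cv2.resize(im[20:120,280:360],None,fx=5,fy=5,interpolation=2); b=cv2.resize(im[220:290,280:360],None,fx=5,fy=5,interpolation=2)
b=cv2.copyMakeBorder(b,0,150,0,0,cv2.BORDER_CONSTANT); cv2.imwrite('pics/pins.png',np.hstack([a,b]))
E
```

```text
[ 0.4507204  -0.04949295  0.044     ]
[ 0.45678726 -0.10270288  0.044     ]
[ 0.47901951 -0.29779639  0.044     ]
-0.129 [ 0.47943046 -0.30843306]
-0.075 [ 0.4731805  -0.25479597]
0.075 [ 0.4558195  -0.10580403]
0.129 [ 0.44956954 -0.05216694]
```

View pics/pins.png

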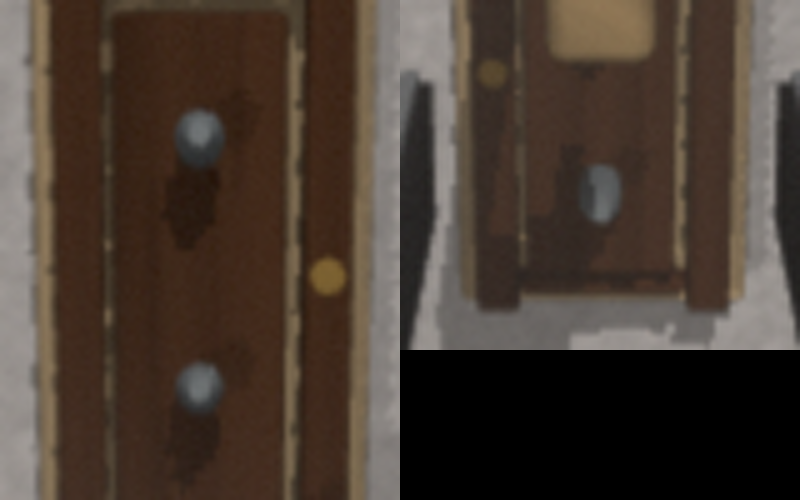

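Emit:
play_rows --motion '[[[0.99,0.29,0.1,0,0,0.018,-0.2],[0.99,0.29,0.1,0,0,0.018,-0.2],[0.99,0.29,0.1,0,0,0.018,-0.2],[0.99,0.29,0.1,0,0,0.018,-0.2],[0.99,0.29,0.1,0,0,0.018,-0.2],[0.99,0.29,0.1,0,0,0.018,-0.2],[0.99,0.29,0.1,0,0,0.018,-0.2],[0.99,0.29,0.1,0,0,0.018,-0.2]]]'

```text
time_s: 8.95
ee_pos: [0.5087, 0.0723, 0.2682]
eef_rot: [-3.14, 0.0, 1.571]
force: [-0.8, 0.1, 0.3]
grip_width: 0.0373
grip_force: 0.0
```

Pin tips read at image (320,46), (320,96) and about (320,257). Now measuring the near finial from the wrist.

```bash
python3 - <<'E'
from h import *
o=get_obs(); print(o['ee_pos'],o['eef_rot'])
shot('wrist','w3'); rects('w3',.03,.07,(.3,.66,-.03,.33)); rects('w3',.012,.021,(.3,.66,-.03,.33))
go(.534,.077,.14,1.571)
E
```

```text
[0.50874713 0.07233158 0.2682485 ] [-3.14038804e+00  3.30622559e-04  1.57114390e+00]
w3 [210   0  27  11 220] [0.4136 0.2396 0.0467] [array([0.4119, 0.2403]), array([0.0232, 0.0089]), np.float64(5.351)] [10. 35. 15.]
w3 [ 333   49   48   49 1785] [0.5449 0.1739 0.045 ] [array([0.545 , 0.1738]), array([0.0471, 0.047 ]), np.float64(30.104)] [50. 50. 51.]
w3 [237  67  27  26 537] [0.4366 0.1676 0.0519] [array([0.4353, 0.1675]), array([0.0254, 0.0248]), np.float64(52.3244)] [121. 104.  39.]
w3 [336 151  24  24 446] [0.5368 0.0821 0.0517] [array([0.5373, 0.0806]), array([0.0248, 0.0242]), np.float64(27.794)] [85. 61. 46.]
w3 [205   0  48  28 260] [0.4158 0.2332 0.0186] [array([0.4111, 0.2368]), array([0.026 , 0.0499]), np.float64(89.2122)] [21. 54. 27.]
w3 [330  50  39  51 204] [0.5298 0.167  0.0163] [array([0.5357, 0.169 ]), array([0.0319, 0.0538]), np.float64(26.4425)] [66. 52. 40.]
w3 [232  58  45  46 307] [0.4388 0.1681 0.0193] [array([0.4346, 0.1672]), array([0.0479, 0.0483]), np.float64(89.7104)] [124. 107.  47.]
w3 [ 140  119   79   98 1749] [0.3338 0.0663 0.0182] [array([0.3289, 0.0625]), array([0.0367, 0.1375]), np.float64(34.5486)] [113. 101.  84.]
w3 [325 137  42  43 278] [0.5359 0.0848 0.0193] [array([0.5373, 0.0805]), array([0.0478, 0.0493]), np.float64(0.1356)] [86. 64. 50.]
w3 [230 139  37  35 158] [0.4312 0.0893 0.0145] [array([0.4283, 0.0871]), array([0.0228, 0.0511]), np.float64(47.3241)] [109. 110. 107.]
w3 [241 224  65  22 726] [ 0.4506 -0.0165  0.017 ] [array([ 0.4479, -0.0186]), array([0.0799, 0.0264]), np.float64(2.9783)] [85. 70. 57.]
now [0.5088 0.072  0.2686] [-3.1410e+00  3.0000e-04  1.5702e+00] row [0.0203 0.101  0.5143] [-0.0001  0.     -0.0001] t 9.0 F [0.5 0.1 0.7] w 0.037577487372830634
```

Emit:
play_rows --motion '[[[0.034,0.114,0.3,0,0,0,0.0],[0.034,0.114,0.5,0,0,0,0.0],[0.034,0.114,0.65,0,0,0,0.0],[0.034,0.114,0.78,0,0,0,0.0],[0.034,0.114,0.86,0,0,0,0.0],[0.034,0.114,0.886,0,0,0,0.0],[0.034,0.114,0.886,0,0,0,-1],[0.034,0.114,0.886,0,0,0,-1],[0.034,0.114,0.886,0,0,0,-1],[0.034,0.114,0.886,0,0,0,-1]]]' --grip_force 20

```text
time_s: 10.0
ee_pos: [0.5382, 0.0816, 0.049]
eef_rot: [3.139, 0.0, 1.571]
force: [-2.0, -1.8, 8.7]
grip_width: 0.0243
grip_force: 20.0
```

```bash
python3 - <<'E'
from h import *
go(.45,-.03,.16,1.571+.116)
E
```

```text
now [0.5382 0.0816 0.049 ] [3.139  0.     1.5715] row [-0.4464 -0.3521 -0.445 ] [ 0.0004  0.     -0.0184] t 10.0 F [-2.  -1.8  8.7] w 0.024319259806717123
```

Emit:
play_rows --motion '[[[0,0,-0.15,0,0,0,-1],[0,0,-0.32,0,0,0,-1],[-0.1,-0.08,-0.44,0,0,-0.004,-1],[-0.25,-0.17,-0.44,0,0,-0.01,-1],[-0.4,-0.27,-0.44,0,0,-0.015,-1],[-0.5,-0.33,-0.44,0,0,-0.0184,-1],[-0.528,-0.349,-0.44,0,0,-0.0184,-1],[-0.528,-0.349,-0.44,0,0,-0.0184,-1],[-0.528,-0.349,-0.44,0,0,-0.0184,-1]]]'

```text
time_s: 10.9
ee_pos: [0.4509, -0.0497, 0.1578]
eef_rot: [3.141, 0.0, 1.687]
force: [0.8, 0.4, -1.1]
grip_width: 0.0247
grip_force: 20.0
```

```bash
python3 - <<'E'
from h import *
go(.451,-.0505,.11,1.571+.116)
E
```

```text
now [ 0.4509 -0.0497  0.1578] [3.1409e+00 1.0000e-04 1.6870e+00] row [-3.20e-03  1.00e-04  1.91e-01] [ 0.0001  0.     -0.    ] t 10.9 F [ 0.8  0.4 -1.1] w 0.024727227090529345
```

Emit:
play_rows --motion '[[[-0.003,0,0.1,0,0,0,-1],[-0.003,0,0.18,0,0,0,-1],[-0.003,0,0.23,0,0,0,-1],[-0.003,0,0.25,0,0,0,-1],[-0.003,0,0.265,0,0,0,-1],[-0.003,0,0.28,0,0,0,-1],[-0.003,0,0.28,0,0,0,-1]]]'

```text
time_s: 11.6
ee_pos: [0.4505, -0.051, 0.0875]
eef_rot: [3.141, 0.0, 1.687]
force: [0.4, -0.6, -0.0]
grip_width: 0.0244
grip_force: 20.0
```

Emit:
play_rows --motion '[[[0,0,0.015,0,0,0,-1],[0,0,0.03,0,0,0,-1],[0,0,0.042,0,0,0,-1],[0,0,0.05,0,0,0,-1],[0,0,0.056,0,0,0,-1],[0,0,0.056,0,0,0,-1]]]'

```text
time_s: 12.2
ee_pos: [0.4504, -0.0512, 0.0744]
eef_rot: [3.142, 0.0, 1.687]
force: [-8.1, 0.1, 17.9]
grip_width: 0.0243
grip_force: 20.0
```

Emit:
play_rows --motion '[[[0,0,0,0,0,0,-1],[0,0,0,0,0,0,0],[0,0,0,0,0,0,0],[0,0,-0.1,0,0,0,0],[0,0,-0.3,0,0,0,0],[0.05,0.05,-0.5,0,0,0,0],[0.2,0.08,-0.7,0,0,0,0],[0.4,0.1,-0.75,0,0,0,0],[0.6,0.12,-0.75,0,0,0,0],[0.8,0.15,-0.75,0,0,0,0]]]'

```text
time_s: 13.2
ee_pos: [0.464, 0.1393, 0.2617]
eef_rot: [3.14, -0.0, 1.686]
force: [0.5, -0.4, 0.5]
grip_width: 0.0469
grip_force: 0.0
```

```bash
python3 - <<'E'
from h import *
go(.53,.27,.26,1.571)
shot('side','side4'); rects('side4',.03,.09,(.25,.66,-.4,.35))
E
```

```text
now [0.464  0.1393 0.2617] [ 3.1396e+00 -2.0000e-04  1.6865e+00] row [0.4889 0.3227 0.0076] [ 0.0003 -0.      0.0184] t 13.2 F [ 0.5 -0.4  0.5] w 0.046948678342842616
side4 [298 151   7  10  58] [0.5418 0.2813 0.0479] [array([0.5421, 0.2838]), array([0.0212, 0.0203]), np.float64(71.3103)] [82. 55. 33.]
side4 [260 169   9  10  72] [0.4076 0.2415 0.0464] [array([0.4075, 0.2427]), array([0.0195, 0.0246]), np.float64(77.3603)] [27. 81. 40.]
side4 [305 173  16  14 181] [0.5411 0.168  0.0438] [array([0.5425, 0.1712]), array([0.0451, 0.0462]), np.float64(68.8024)] [70. 70. 70.]
side4 [274 184   9  11  73] [0.4306 0.1604 0.0466] [array([0.431 , 0.1631]), array([0.0214, 0.0203]), np.float64(22.5089)] [140. 118.  14.]
side4 [298 233  19  22 306] [ 0.4454 -0.0624  0.055 ] [array([ 0.4471, -0.0572]), array([0.0439, 0.0485]), np.float64(80.6368)] [98. 63. 32.]
side4 [318 269  21  29 221] [ 0.4546 -0.1902  0.0493] [array([ 0.4604, -0.182 ]), array([0.0311, 0.0613]), np.float64(5.7458)] [105. 106. 101.]
side4 [268 294  11  13 111] [ 0.3213 -0.1805  0.0493] [array([ 0.3218, -0.1776]), array([0.0226, 0.0231]), np.float64(69.2363)] [147. 122.   2.]
side4 [ 263  329   40   55 1365] [ 0.3068 -0.3054  0.0327] [array([ 0.3081, -0.3029]), array([0.1092, 0.0614]), np.float64(56.6249)] [134.  99.  57.]
```

View pics/side4.png

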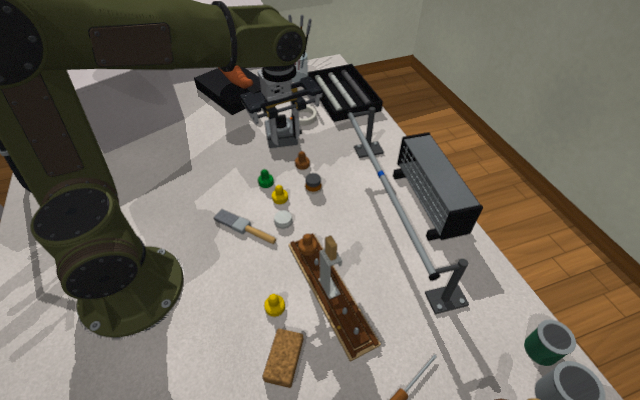

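Finial home on pin 4 at (308,243), other one still at (302,160).

Emit:
play_rows --motion '[[[0.489,0.32,0,0,0,0.0184,0],[0.489,0.32,0,0,0,0.0184,0],[0.489,0.32,0,0,0,0.0184,0],[0.489,0.32,0,0,0,0.0184,0],[0.489,0.32,0,0,0,0.0184,0]]]'

```text
time_s: 13.75
ee_pos: [0.5292, 0.2685, 0.2595]
eef_rot: [-3.14, 0.001, 1.573]
force: [-0.0, -1.1, -0.5]
grip_width: 0.0472
grip_force: 0.0
```

```bash
python3 - <<'E'
from h import *
shot('wrist','w4'); rects('w4',.03,.07,(.45,.66,.2,.36)); rects('w4',.08,.11,(.45,.66,.35,.52))
go(.5425,.287,.047,1.571)
E
```

```text
w4 [325 141  25  25 475] [0.5457 0.2902 0.0518] [array([0.5462, 0.2886]), array([0.0252, 0.0254]), np.float64(55.2694)] [85. 61. 45.]
now [0.5291 0.2678 0.2601] [-3.1407e+00  5.0000e-04  1.5717e+00] row [0.0773 0.0542 0.8525] [-0.0001  0.0001  0.0001] t 13.8 F [ 0.6 -0.2 -1.3] w 0.04701317350274717
```

Emit:
play_rows --motion '[[[0.083,0.071,0.2,0,0,0,0.0],[0.083,0.071,0.4,0,0,0,0.0],[0.083,0.071,0.6,0,0,0,0.0],[0.083,0.071,0.75,0,0,0,0.0],[0.083,0.071,0.83,0,0,0,0.0],[0.083,0.071,0.846,0,0,0,0.0],[0.083,0.071,0.846,0,0,0,-1],[0.083,0.071,0.846,0,0,0,-1],[0.083,0.071,0.846,0,0,0,-1],[0.083,0.071,0.846,0,0,0,-1]]]'

```text
time_s: 14.8
ee_pos: [0.5478, 0.2891, 0.0509]
eef_rot: [3.139, -0.001, 1.571]
force: [-1.4, -2.0, 7.9]
grip_width: 0.0243
grip_force: 20.0
```

```bash
python3 - <<'E'
from h import *
go(.545,.06,.25,1.63)
go(.4805,-.307,.25,1.571+.116)
E
```

```text
now [0.5478 0.2891 0.0509] [ 3.1393e+00 -9.0000e-04  1.5714e+00] row [-0.9157 -0.0098 -0.7973] [ 0.0004 -0.0001 -0.0093] t 14.8 F [-1.4 -2.   7.9] w 0.024334797009618003
now [0.5478 0.2891 0.0509] [ 3.1393e+00 -9.0000e-04  1.5714e+00] row [-2.3835 -0.2688 -0.7992] [ 0.0004 -0.0001 -0.0184] t 14.8 F [-1.4 -2.   7.9] w 0.024334797009618003
```

Emit:
play_rows --motion '[[[0,0,-0.15,0,0,0,-1],[0,0,-0.33,0,0,0,-1],[-0.05,-0.01,-0.52,0,0,-0.002,-1],[-0.2,-0.02,-0.7,0,0,-0.005,-1],[-0.35,-0.04,-0.85,0,0,-0.008,-1],[-0.5,-0.06,-0.97,0,0,-0.01,-1],[-0.66,-0.08,-1.0,0,0,-0.013,-1],[-0.82,-0.1,-1.0,0,0,-0.016,-1],[-0.97,-0.12,-1.0,0,0,-0.0184,-1],[-1.0,-0.12,-1.0,0,0,-0.0184,-1]]]'

```text
time_s: 15.8
ee_pos: [0.5167, 0.036, 0.3002]
eef_rot: [3.14, 0.001, 1.685]
force: [-0.5, 0.9, -0.8]
grip_width: 0.0244
grip_force: 20.0
```

```bash
python3 - <<'E'
from h import *
go(.4805,-.307,.30,1.571+.116)
E
```

```text
now [0.5167 0.036  0.3002] [3.1401e+00 6.0000e-04 1.6847e+00] row [-1.3466e+00 -2.9980e-01  1.1000e-03] [ 0.0002  0.0001 -0.0004] t 15.8 F [-0.5  0.9 -0.8] w 0.024384728631121958
```

Emit:
play_rows --motion '[[[-0.15,-0.03,0,0,0,0,-1],[-0.3,-0.06,0,0,0,0,-1],[-0.45,-0.1,0,0,0,0,-1],[-0.6,-0.13,0,0,0,0,-1],[-0.75,-0.17,0,0,0,0,-1],[-0.9,-0.2,0,0,0,0,-1],[-1.0,-0.22,0,0,0,0,-1],[-1.0,-0.22,0,0,0,0,-1]]]'

```text
time_s: 16.6
ee_pos: [0.4914, -0.2178, 0.2992]
eef_rot: [3.142, 0.0, 1.684]
force: [0.1, 0.4, -0.5]
grip_width: 0.0245
grip_force: 20.0
```

```bash
python3 - <<'E'
from h import *
go(.4805,-.307,.30,1.571+.116)
E
```

```text
now [ 0.4914 -0.2178  0.2992] [3.1416e+00 3.0000e-04 1.6843e+00] row [-0.3497 -0.0837 -0.0031] [ 0.      0.     -0.0004] t 16.6 F [ 0.1  0.4 -0.5] w 0.024475959194031557
```

Emit:
play_rows --motion '[[[-0.15,-0.04,0,0,0,0,-1],[-0.3,-0.07,0,0,0,0,-1],[-0.351,-0.084,0,0,0,0,-1],[-0.351,-0.084,0.15,0,0,0,-1],[-0.351,-0.084,0.35,0,0,0,-1],[-0.351,-0.084,0.55,0,0,0,-1],[-0.351,-0.084,0.7,0,0,0,-1],[-0.351,-0.084,0.77,0,0,0,-1],[-0.351,-0.084,0.77,0,0,0,-1]]]'

```text
time_s: 17.5
ee_pos: [0.4806, -0.3034, 0.1045]
eef_rot: [-3.139, -0.003, 1.688]
force: [-0.1, 0.5, 0.6]
grip_width: 0.0245
grip_force: 20.0
```

```bash
python3 - <<'E'
from h import *
go(.4804,-.3074,.09,1.571+.116)
d=0
shot('side','side5'); d=load('side5'); a=cv2.resize(d['im'][240:370,270:400,::-1],None,fx=4.5,fy=4.5,interpolation=2); cv2.imwrite('pics/s5.png',a)
E
```

```text
now [ 0.4806 -0.3034  0.1045] [-3.1385e+00 -3.1000e-03  1.6880e+00] row [-0.0158 -0.0024  0.0578] [-0.0005 -0.0005  0.0002] t 17.5 F [-0.1  0.5  0.6] w 0.024481377927370707
```

View pics/s5.png

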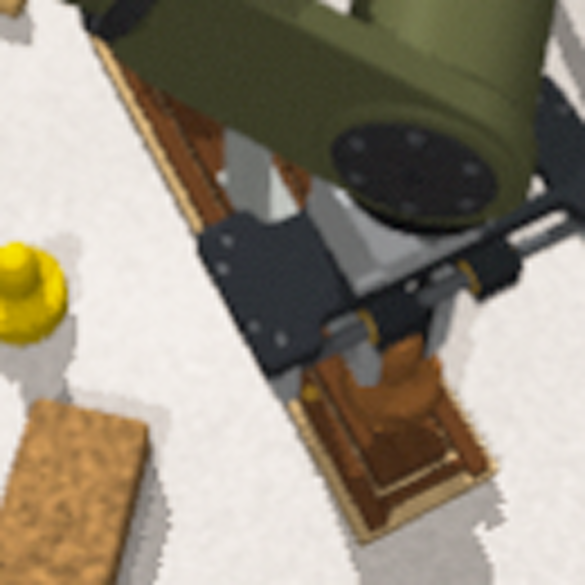

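Emit:
play_rows --motion '[[[0,0,0,0,0,0,-1],[0,0,0,0,0,0,-1],[0,0,0,0,0,0,-1]]]'

```text
time_s: 17.85
ee_pos: [0.4814, -0.3055, 0.1078]
eef_rot: [3.14, 0.001, 1.687]
force: [-0.1, 0.3, -0.5]
grip_width: 0.0243
grip_force: 20.0
```

```bash
python3 - <<'E'
from h import *
go(.4804,-.3074,.09,1.571+.116); print(get_obs()['qpos'])
E
```

```text
now [ 0.4814 -0.3055  0.1078] [3.1402e+00 1.2000e-03 1.6872e+00] row [-0.007  -0.0049  0.0713] [0.0002 0.0002 0.    ] t 17.85 F [-0.1  0.3 -0.5] w 0.024295006086121135
[-6.29714278e-01  4.62887690e-01  1.58359660e+00  2.05063497e-05
  1.09328563e+00 -7.46114976e-01]
```

Emit:
play_rows --motion '[[[-0.007,-0.004,0.02,0,0,0,-1],[-0.007,-0.004,0.05,0,0,0,-1],[-0.007,-0.004,0.07,0,0,0,-1],[-0.007,-0.004,0.085,0,0,0,-1],[-0.007,-0.004,0.085,0,0,0,-1]]]'

```text
time_s: 18.35
ee_pos: [0.4799, -0.3071, 0.0846]
eef_rot: [-3.141, -0.001, 1.687]
force: [0.2, -0.3, -0.3]
grip_width: 0.0244
grip_force: 20.0
```

Engaged without force. Pressing home.

Emit:
play_rows --motion '[[[0,0,0.015,0,0,0,-1],[0,0,0.025,0,0,0,-1],[0,0,0.033,0,0,0,-1],[0,0,0.04,0,0,0,-1],[0,0,0.044,0,0,0,-1],[0,0,0.044,0,0,0,-1]]]'

```text
time_s: 18.95
ee_pos: [0.4804, -0.3077, 0.0764]
eef_rot: [3.141, 0.001, 1.687]
force: [-9.4, 3.6, 22.7]
grip_width: 0.0241
grip_force: 20.0
```

Emit:
play_rows --motion '[[[0,0,0,0,0,0,-1],[0,0,0,0,0,0,0],[0,0,0,0,0,0,0],[0,0,-0.1,0,0,0,0],[0,0,-0.3,0,0,0,0],[0,0,-0.5,0,0,0,0],[0,0,-0.7,0,0,0,0],[0,0,-0.9,0,0,0,0],[0.2,0.04,-0.9,0,0,0,0],[0.4,0.08,-0.9,0,0,0,0]]]'

```text
time_s: 19.95
ee_pos: [0.4883, -0.2071, 0.3003]
eef_rot: [3.14, 0.001, 1.685]
force: [0.9, 0.6, -0.5]
grip_width: 0.0467
grip_force: 0.0
```

```bash
python3 - <<'E'
from h import *
go(.465,-.181,.3,1.687)
shot('wrist','w5'); rects('w5',.05,.1,(.4,.55,-.4,.0)); rects('w5',.2,.24,(.4,.55,-.25,-.1),10)
shot('side','side6');rects('side6',.03,.09,(.25,.66,-.4,.35)); rects('side6',.2,.24,(.4,.55,-.25,-.1),10)
E
```

```text
now [ 0.4883 -0.2071  0.3003] [3.1398e+00 1.1000e-03 1.6848e+00] row [ 0.1142 -0.0807  0.001 ] [ 0.0003  0.0002 -0.0004] t 19.95 F [ 0.9  0.6 -0.5] w 0.046666887161945204
w5 [288   2  27  31 618] [ 0.4515 -0.055   0.0747] [array([ 0.4506, -0.0531]), array([0.0278, 0.0251]), np.float64(31.4693)] [77. 50. 30.]
w5 [284 120   9  12  54] [ 0.4504 -0.1618  0.0767] [array([ 0.4513, -0.1636]), array([0.0047, 0.0121]), np.float64(32.4968)] [90. 89. 86.]
w5 [293 230  24  31 513] [ 0.48   -0.3026  0.0711] [array([ 0.4807, -0.3052]), array([0.026 , 0.0303]), np.float64(73.8931)] [82. 60. 45.]
w5 [ 280  147   25   46 1067] [ 0.4654 -0.1776  0.2183] [array([ 0.465 , -0.1791]), array([0.0161, 0.0295]), np.float64(6.5693)] [123. 103.  76.]
side6 [260 169   9  10  70] [0.4076 0.2415 0.0467] [array([0.4083, 0.2434]), array([0.0242, 0.0197]), np.float64(5.9693)] [34. 95. 49.]
side6 [306 173  14   5  46] [0.5477 0.1842 0.0457] [array([0.5476, 0.1839]), array([0.0214, 0.0356]), np.float64(46.3073)] [93. 92. 92.]
side6 [274 184   9  11  72] [0.4308 0.1604 0.0472] [array([0.4311, 0.1639]), array([0.0213, 0
[... 218 characters left out ...]
] [ 0.4547 -0.1892  0.0495] [array([ 0.4602, -0.1822]), array([0.0308, 0.0602]), np.float64(6.3481)] [129. 130. 124.]
side6 [268 294  11  13 112] [ 0.3212 -0.1806  0.0491] [array([ 0.3211, -0.1777]), array([0.023 , 0.0234]), np.float64(57.114)] [171. 144.   3.]
side6 [345 318  23  25 448] [ 0.4743 -0.3163  0.0554] [array([ 0.4766, -0.3115]), array([0.0467, 0.0492]), np.float64(65.8466)] [104.  66.  31.]
side6 [ 262  329   41   55 1365] [ 0.3067 -0.3055  0.0326] [array([ 0.3082, -0.3028]), array([0.1085, 0.0614]), np.float64(57.0918)] [158. 117.  69.]
side6 [325 235  12  17 143] [ 0.4614 -0.1849  0.2161] [array([ 0.4624, -0.182 ]), array([0.016 , 0.0294]), np.float64(7.9093)] [159. 130.  84.]
```

View pics/side6.png

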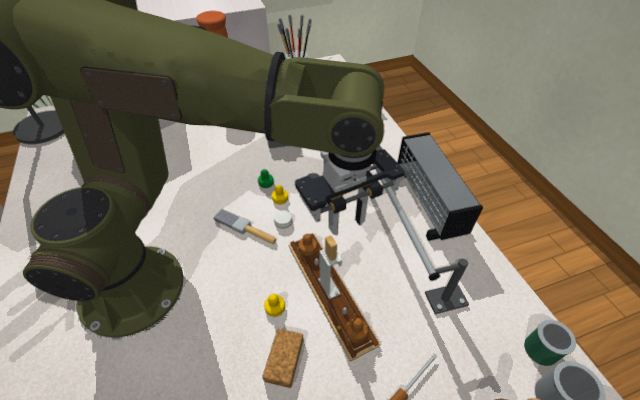

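Both finials home at (308,243) and (355,330). I'll check that nothing was hidden before, then regrip the block.

```bash
python3 - <<'E'
from h import *
rects('top1',.03,.07,(-.3,.45,-.9,.9),30)
for i in (1,4,6):
    pass
rects('side4',.03,.07,(-.3,.4,-.6,.9),30)
go(.4655,-.181,.3,1.687)
E
```

```text
top1 [534 211  18  25 173] [ 0.4084 -0.7552  0.0503] [array([ 0.4091, -0.7552]), array([0.0405, 0.0796]), np.float64(89.3563)] [36. 41. 53.]
top1 [563 217  23  38 173] [ 0.3662 -0.8486  0.0567] [array([ 0.3712, -0.8521]), array([0.0383, 0.1274]), np.float64(70.1591)] [38. 50. 77.]
top1 [259 220   8   8  51] [0.432  0.1653 0.0516] [array([0.4321, 0.1659]), array([0.0231, 0.0231]), np.float64(88.3133)] [134. 115.  59.]
top1 [  38  223   83   55 2134] [0.364  0.7705 0.0492] [array([0.3678, 0.7778]), array([0.0933, 0.2636]), np.float64(23.3378)] [37. 34. 35.]
top1 [235 228   8   8  51] [0.4088 0.2452 0.0506] [array([0.4079, 0.2453]), array([0.0216, 0.023 ]), np.float64(88.6977)] [52. 81. 54.]
top1 [400 249  23  25 272] [ 0.2956 -0.3228  0.033 ] [array([ 0.2958, -0.3219]), array([0.059, 0.062]), np.float64(58.1153)] [121.  95.  72.]
top1 [101 298  38  91 691] [0.0632 0.6288 0.0502] [array([0.0643, 0.6288]), array([0.2998, 0.0083]), np.float64(21.2269)] [80. 75. 75.]
side4 [194  70  42  39 812] [0.3538 0.7802 0.048 ] [array([0.376, 0.777]), array([0.1102, 0.2651]), np.float64(22.0976)] [24. 24. 26.]
side4 [ 96 103  86  44 917] [0.0579 0.6251 0.0503] [array([0.0655, 0.6284]), array([0.2997, 0.0149]), np.float64(21.1427)] [98. 94. 93.]
side4 [  81  253   92   74 1275] [ 0.0178 -0.0548  0.0494] [array([ 0.0167, -0.0491]), array([0.2148, 0.1132]), np.float64(21.7221)] [39. 40. 24.]
side4 [268 294  11  13 111] [ 0.3213 -0.1805  0.0493] [array([ 0.3218, -0.1776]), array([0.0226, 0.0231]), np.float64(69.2363)] [147. 122.   2.]
side4 [ 263  329   40   55 1365] [ 0.3068 -0.3054  0.0327] [array([ 0.3081, -0.3029]), array([0.1092, 0.0614]), np.float64(56.6249)] [134.  99.  57.]
now [ 0.4887 -0.2035  0.2999] [ 3.1406e+00 -3.0000e-04  1.6910e+00] row [ 0.1004 -0.0815 -0.0004] [ 0.0002 -0.      0.0006] t 20.05 F [ 0.3 -1.2 -0.8] w 0.04697604300593444
```

Emit:
play_rows --motion '[[[0.103,-0.081,0,0,0,0,0],[0.103,-0.081,0,0,0,0,0],[0.103,-0.081,0.12,0,0,0,0],[0.103,-0.081,0.25,0,0,0,0],[0.103,-0.081,0.36,0,0,0,0],[0.103,-0.081,0.405,0,0,0,0],[0.103,-0.081,0.405,0,0,0,-1],[0.103,-0.081,0.405,0,0,0,-1],[0.103,-0.081,0.405,0,0,0,-1],[0.103,-0.081,0.405,0,0,0,-1]]]' --grip_force 45

```text
time_s: 21.05
ee_pos: [0.4656, -0.1846, 0.1992]
eef_rot: [3.14, 0.001, 1.687]
force: [0.4, -0.5, 0.0]
grip_width: 0.0186
grip_force: 0.0
```

```bash
python3 - <<'E'
from h import *
go(.465,-.181,.2985,1.687)
E
```

```text
now [ 0.4656 -0.1846  0.1992] [3.1401e+00 1.0000e-03 1.6871e+00] row [ 0.0141  0.     -0.3971] [0.0002 0.0002 0.    ] t 21.05 F [ 0.4 -0.5  0. ] w 0.018568058384023867
```

Emit:
play_rows --motion '[[[0.014,0,0,0,0,0,-0.5],[0.014,0,0,0,0,0,-0.5],[0.014,0,0,0,0,0,-1],[0.014,0,0,0,0,0,-1],[0.014,0,0,0,0,0,-1],[0.014,0,0,0,0,0,-1]]]'

```text
time_s: 21.65
ee_pos: [0.4649, -0.1808, 0.1983]
eef_rot: [3.141, -0.0, 1.687]
force: [0.3, 2.3, 2.7]
grip_width: 0.0155
grip_force: 45.0
```

```bash
python3 - <<'E'
from h import *
go(.465,-.181,.29,1.687)
E
```

```text
now [ 0.4649 -0.1808  0.1983] [ 3.1414e+00 -1.0000e-04  1.6872e+00] row [-0.0009  0.0005 -0.3668] [ 0. -0.  0.] t 21.65 F [0.3 2.3 2.7] w 0.015531200789731942
```

Emit:
play_rows --motion '[[[0,0,-0.02,0,0,0,-1],[0,0,-0.06,0,0,0,-1],[0,0,-0.12,0,0,0,-1],[0,0,-0.2,0,0,0,-1],[0,0,-0.28,0,0,0,-1],[0,0,-0.35,0,0,0,-1],[0,0,-0.4,0,0,0,-1],[0,0,-0.41,0,0,0,-1],[0,0,-0.41,0,0,0,-1]]]'

```text
time_s: 22.55
ee_pos: [0.4647, -0.1809, 0.3005]
eef_rot: [-3.141, -0.0, 1.687]
force: [-0.8, 0.5, -5.9]
grip_width: 0.0159
grip_force: 45.0
```

```bash
python3 - <<'E'
from h import *
go(.585,-.107,.30,1.475)
shot('side','side7'); rects('side7',.1,.135,(.35,.6,-.4,.03)); rects('side7',.155,.19,(.35,.6,-.4,.03))
E
```

```text
now [ 0.4647 -0.1809  0.3005] [-3.1415e+00 -1.0000e-04  1.6870e+00] row [0.2377 0.5122 0.002 ] [-0.     -0.      0.0337] t 22.55 F [-0.8  0.5 -5.9] w 0.0158565964320573
side7 [ 296  226   63   89 1158] [ 0.4595 -0.1939  0.1288] [array([ 0.4599, -0.1776]), array([0.0447, 0.2529]), np.float64(6.7975)] [99. 73. 52.]
side7 [349 316  26  15 139] [ 0.4755 -0.3338  0.1267] [array([ 0.4752, -0.3319]), array([0.0218, 0.0502]), np.float64(77.8003)] [81. 57. 38.]
side7 [300 208  11  14 107] [ 0.4467 -0.0603  0.1748] [array([ 0.4477, -0.0576]), array([0.0221, 0.0199]), np.float64(32.6936)] [108.  72.  41.]
side7 [319 246  11  22  98] [ 0.4466 -0.1873  0.172 ] [array([ 0.446 , -0.1848]), array([0.0046, 0.0422]), np.float64(12.4954)] [100. 101.  97.]
side7 [353 296  15  16 181] [ 0.4753 -0.3143  0.176 ] [array([ 0.4773, -0.3116]), array([0.0235, 0.0245]), np.float64(17.637)] [101.  64.  31.]
```

Level and loaded; weight about 5.5 N. Moving in front of the rail.

Emit:
play_rows --motion '[[[0.02,0.03,0,0,0,0.002,-1],[0.05,0.1,0,0,0,0.006,-1],[0.08,0.18,0,0,0,0.011,-1],[0.12,0.26,0,0,0,0.016,-1],[0.16,0.34,0,0,0,0.021,-1],[0.2,0.42,0,0,0,0.026,-1],[0.23,0.48,0,0,0,0.031,-1],[0.238,0.512,0,0,0,0.0337,-1],[0.238,0.512,0,0,0,0.0337,-1],[0.238,0.512,0,0,0,0.0337,-1]]]'

```text
time_s: 23.6
ee_pos: [0.5847, -0.1071, 0.3003]
eef_rot: [-3.141, 0.0, 1.476]
force: [-1.1, -0.7, -5.0]
grip_width: 0.0155
grip_force: 45.0
```

```bash
python3 - <<'E'
from h import *
go(.598,-.1076,.236,1.475)
go(.6725,-.1148,.236,1.475)
shot('wrist','w6'); d=load('w6'); cv2.imwrite('pics/w6b.png',d['im'][:,:,::-1])
E
```

```text
now [ 0.5847 -0.1071  0.3003] [-3.1409e+00  1.0000e-04  1.4758e+00] row [0.0031 0.0533 0.2571] [-0.0001  0.      0.0001] t 23.6 F [-1.1 -0.7 -5. ] w 0.015505365256236407
now [ 0.5847 -0.1071  0.3003] [-3.1409e+00  1.0000e-04  1.4758e+00] row [0.0027 0.3527 0.2569] [-0.0001  0.      0.0001] t 23.6 F [-1.1 -0.7 -5. ] w 0.015505365256236407
```

View pics/w6b.png

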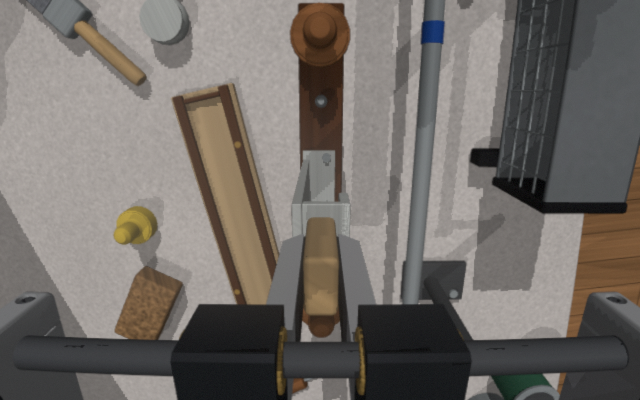

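```bash
python3 - <<'E'
from h import *
d=load('w6')
for u,v in((432.5,22),(431.5,43),(434,5),(425,120),(418.5,210),(413,290)): print((u,v),atz(d,u,v,.165).round(4), dep(d,u,v).round(4))
for u,v in((425.5,120),(404,120)): pass
E
```

```text
(432.5, 22) [0.6829 0.0206 0.165 ] [0.6824 0.0204 0.1666]
(431.5, 43) [0.6818 0.0054 0.165 ] [0.6815 0.0053 0.1661]
(434, 5) [0.6844 0.0326 0.165 ] [0.6842 0.0325 0.1656]
(425, 120) [ 0.6754 -0.0536  0.165 ] [ 0.6746 -0.0532  0.168 ]
(418.5, 210) [ 0.6687 -0.1312  0.165 ] [ 0.6682 -0.1304  0.1671]
(413, 290) [ 0.6626 -0.2113  0.165 ] [ 0.6618 -0.2091  0.1684]
```

Emit:
play_rows --motion '[[[0.003,0.05,0.08,0,0,0,-1],[0.003,0.05,0.17,0,0,0,-1],[0.003,0.05,0.24,0,0,0,-1],[0.003,0.05,0.255,0,0,0,-1],[0.003,0.1,0.255,0,0,0,-1],[0.003,0.17,0.255,0,0,0,-1],[0.003,0.24,0.255,0,0,0,-1],[0.003,0.31,0.255,0,0,0,-1],[0.003,0.347,0.255,0,0,0,-1],[0.003,0.347,0.255,0,0,0,-1]]]'

```text
time_s: 24.65
ee_pos: [0.6719, -0.1149, 0.2374]
eef_rot: [3.141, 0.0, 1.475]
force: [-1.0, 0.1, -4.3]
grip_width: 0.0156
grip_force: 45.0
```

Emit:
play_rows --motion '[[[0,0,0,0,0,0,-1],[0,0,0,0,0,0,-1]]]'

```text
time_s: 24.85
ee_pos: [0.671, -0.1145, 0.2375]
eef_rot: [3.141, 0.0, 1.475]
force: [0.4, -0.4, -5.2]
grip_width: 0.0158
grip_force: 45.0
```

```bash
python3 - <<'E'
from h import *
go(.671,-.1148,.2073,1.476)
shot('side','side8'); d=load('side8'); a=cv2.resize(d['im'][150:320,310:480,::-1],None,fx=3.5,fy=3.5,interpolation=2); cv2.imwrite('pics/s8.png',a)
E
```

```text
now [ 0.671  -0.1145  0.2375] [3.1411e+00 1.0000e-04 1.4752e+00] row [-1.000e-03  1.000e-04  1.209e-01] [ 0.0001  0.     -0.0001] t 24.85 F [ 0.4 -0.4 -5.2] w 0.015757906119640994
```

View pics/s8.png

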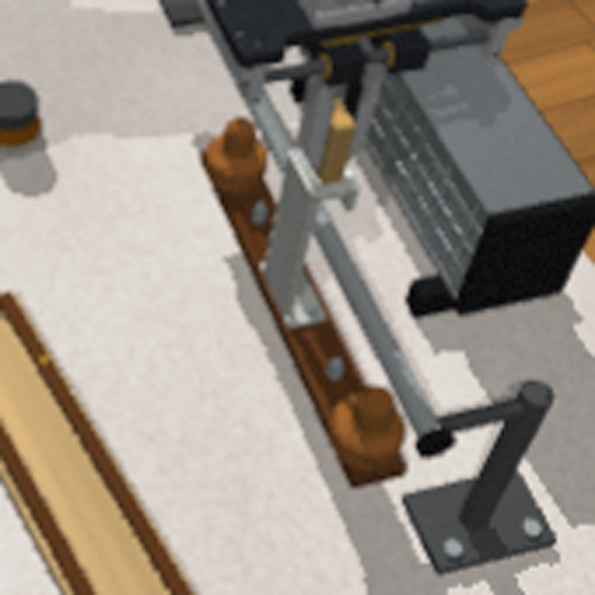

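The hook (crop 325,185) is directly above the tube. Lowering.

Emit:
play_rows --motion '[[[0,0,0.03,0,0,0,-1],[0,0,0.055,0,0,0,-1],[0,0,0.08,0,0,0,-1],[0,0,0.1,0,0,0,-1],[0,0,0.11,0,0,0,-1],[0,0,0.117,0,0,0,-1],[0,0,0.117,0,0,0,-1]]]'

```text
time_s: 25.6
ee_pos: [0.6715, -0.1144, 0.2077]
eef_rot: [3.141, -0.0, 1.475]
force: [0.0, 0.6, -4.3]
grip_width: 0.0162
grip_force: 45.0
```

Emit:
play_rows --motion '[[[0,0,0.002,0,0,0,-1],[0,0,0.002,0,0,0,-1],[0.04,0,0.002,0,0,0,-1],[0.1,0,0.002,0,0,0,-1],[0.17,0,0.002,0,0,0,-1],[0.24,0,0.002,0,0,0,-1],[0.31,0,0.002,0,0,0,-1],[0.38,0,0.002,0,0,0,-1],[0.43,0,0.002,0,0,0,-1],[0.46,0,0.002,0,0,0,-1]]]'

```text
time_s: 26.6
ee_pos: [0.6825, 0.0015, 0.2073]
eef_rot: [3.141, 0.0, 1.476]
force: [-0.0, -0.8, -1.8]
grip_width: 0.0159
grip_force: 45.0
```

```bash
python3 - <<'E'
from h import *
go(.684,.012,.2073,1.476)
for n in('wrist','top','side'):
    shot(n,n+'9'); d=load(n+'9');P=cloud(d);im=d['im'].astype(int)
    b=(im[...,2]>im[...,0]+30)&(abs(P[...,1])<.1)&(abs(P[...,0]-.68)<.05)&(P[...,2]>.13)&(P[...,2]<.19)
    if b.sum(): print(n,'tape',b.sum(),P[b].mean(0),P[b].min(0),P[b].max(0))
    rects(n+'9',.2,.24,(.6,.75,-.1,.1),10)
E
```

```text
now [0.6825 0.0015 0.2073] [3.1414e+00 1.0000e-04 1.4763e+00] row [ 0.0423  0.002  -0.0001] [0. 0. 0.] t 26.6 F [-0.  -0.8 -1.8] w 0.01585672623707966
wrist9 [ 271  232  100   84 5064] [0.6832 0.0096 0.2241] [array([0.6799, 0.0069]), array([0.0339, 0.0348]), np.float64(52.8655)] [115. 104.  89.]
side9 [376 154  20  17 241] [ 0.6769 -0.0061  0.2212] [array([ 0.68 , -0.001]), array([0.0424, 0.0275]), np.float64(1.8704)] [104.  95.  82.]
```

Emit:
play_rows --motion '[[[0.02,0.001,0,0,0,0,-1],[0.035,0.001,0,0,0,0,-1],[0.045,0.001,0,0,0,0,-1],[0.045,0.001,0,0,0,0,-1],[0.045,0.001,0.002,0,0,0,-1],[0.045,0.001,0.003,0,0,0,-1],[0.045,0.001,0.003,0,0,0,-1]]]'

```text
time_s: 27.45
ee_pos: [0.6838, 0.0114, 0.2073]
eef_rot: [3.141, -0.0, 1.475]
force: [-1.7, 0.9, 5.5]
grip_width: 0.016
grip_force: 45.0
```

Emit:
play_rows --motion '[[[0,0,0,0,0,0,-0.6],[0,0,0,0,0,0,-0.4],[0,0,0,0,0,0,-0.2],[0,0,0,0,0,0,-0.2],[0,0,-0.06,0,0,0,-0.2],[0,0,-0.16,0,0,0,-0.2],[0,0,-0.3,0,0,0,-0.2],[0,0,-0.45,0,0,0,-0.2],[0,-0.2,-0.5,0,0,0,-0.2],[0,-0.4,-0.5,0,0,0,-0.2]]]'

```text
time_s: 28.45
ee_pos: [0.5856, 0.0206, 0.3335]
eef_rot: [3.138, -0.0, 1.475]
force: [0.9, -0.8, 0.3]
grip_width: 0.0378
grip_force: 0.0
```

```bash
python3 - <<'E'
from h import *
go(.518,.442,.20,1.571)
for n in('wrist','top','side'):
    shot(n,n+'10'); rects(n+'10',.2,.24,(.6,.75,-.1,.1),10); rects(n+'10',.08,.12,(.44,.6,.36,.52),10); 
rects('top10',.027,.04,(.6,.75,-.2,.2),20)
rects('side10',.027,.04,(.6,.75,-.2,.2),20)
E
```

```text
now [0.5856 0.0206 0.3335] [ 3.1380e+00 -3.0000e-04  1.4751e+00] row [ 1.652  -0.4322  0.533 ] [ 0.0006 -0.     -0.0153] t 28.45 F [ 0.9 -0.8  0.3] w 0.037781629758686555
wrist10 [ 424  175   31   44 1136] [0.6803 0.0155 0.2233] [array([0.6825, 0.0133]), array([0.0296, 0.0167]), np.float64(85.2776)] [114.  95.  70.]
top10 [170 192   8  14  83] [0.5172 0.4419 0.0951] [array([0.5181, 0.4442]), array([0.0159, 0.0417]), np.float64(81.3211)] [51. 49. 49.]
side10 [378 152  10  16 130] [0.677  0.0061 0.2196] [array([0.6795, 0.0096]), array([0.0303, 0.016 ]), np.float64(85.3512)] [116.  94.  59.]
side10 [273 114  13   9  87] [0.5168 0.4395 0.0927] [array([0.5173, 0.442 ]), array([0.0184, 0.0412]), np.float64(84.0736)] [42. 41. 41.]
top10 [326 144  15  13 143] [ 0.6742 -0.0748  0.0346] [array([ 0.6748, -0.0765]), array([0.0479, 0.0398]), np.float64(82.7475)] [66. 51. 43.]
side10 [355 177  38  61 549] [0.6774 0.0057 0.0354] [array([0.6823, 0.0179]), array([0.2327, 0.0429]), np.float64(85.6422)] [73. 53. 39.]
side10 [385 243  20   9  83] [ 0.6652 -0.141   0.0345] [array([ 0.6651, -0.139 ]), array([0.0205, 0.0507]), np.float64(68.2951)] [65. 44. 29.]
```

View pics/side10.png

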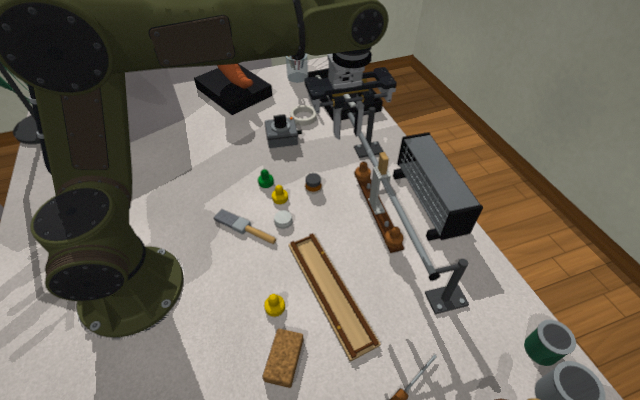

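Carrier hangs with both finials (363,172), (395,237), block at (383,160) over the mark. Now to the switch.

Emit:
play_rows --motion '[[[0.99,-0.26,0.1,0,0,-0.12,0],[0.99,-0.26,0.1,0,0,-0.12,0],[0.99,-0.26,0.1,0,0,-0.12,0],[0.99,-0.26,0.1,0,0,-0.12,0],[0.99,-0.26,0.1,0,0,-0.12,0],[0.99,-0.26,0.1,0,0,-0.12,0],[0.99,-0.26,0.1,0,0,-0.12,0],[0.99,-0.26,0.1,0,0,-0.12,0]]]'

```text
time_s: 29.4
ee_pos: [0.5454, 0.2725, 0.3069]
eef_rot: [3.141, 0.0, 2.227]
force: [0.3, -0.9, -0.1]
grip_width: 0.0467
grip_force: 0.0
```

```bash
python3 - <<'E'
from h import *
go(.518,.43,.25,2.99)
E
```

```text
now [0.5454 0.2725 0.3069] [3.1409e+00 4.0000e-04 2.2274e+00] row [0.5661 0.2978 0.2277] [ 1.000e-04  1.000e-04 -1.214e-01] t 29.4 F [ 0.3 -0.9 -0.1] w 0.04670184180712735
```

Emit:
play_rows --motion '[[[0.566,0.298,0.22,0,0,-0.1214,0],[0.566,0.298,0.22,0,0,-0.1214,0],[0.566,0.298,0.22,0,0,-0.1214,0],[0.566,0.298,0.22,0,0,-0.1214,0],[0.566,0.298,0.22,0,0,-0.1214,0],[0.566,0.298,0.22,0,0,-0.1214,0],[0.566,0.298,0.22,0,0,-0.1214,0]]]'

```text
time_s: 30.1
ee_pos: [0.5179, 0.4295, 0.2521]
eef_rot: [3.141, 0.001, 2.986]
force: [0.0, -0.8, -0.0]
grip_width: 0.047
grip_force: 0.0
```

```bash
python3 - <<'E'
from h import *
shot('wrist','w11'); rects('w11',.09,.105,(.44,.6,.36,.52)); rects('w11',.05,.06,(.44,.6,.36,.52)); rects('w11',.065,.075,(.44,.6,.36,.52))
go(.518,.4435,.094,2.99)
E
```

```text
w11 [329 162  16  46 689] [0.5187 0.445  0.0983] [array([0.5201, 0.445 ]), array([0.0139, 0.0421]), np.float64(81.2914)] [41. 40. 40.]
w11 [ 289  123   95   99 5736] [0.5149 0.4454 0.0549] [array([0.5197, 0.4452]), array([0.0955, 0.1042]), np.float64(81.0464)] [79. 79. 80.]
w11 [314 156  44  42 851] [0.5182 0.4443 0.069 ] [array([0.5189, 0.4451]), array([0.043 , 0.0411]), np.float64(85.9558)] [35. 35. 35.]
now [0.5178 0.4295 0.2521] [3.1410e+00 7.0000e-04 2.9859e+00] row [0.0084 0.0549 0.6324] [ 0.0001  0.0001 -0.0006] t 30.15 F [ 0.4 -0.6  1.1] w 0.04665186717467769
```

View pics/w11.png

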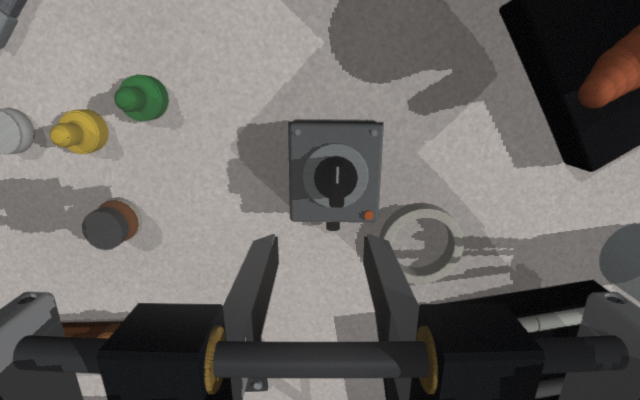

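Knob at (337,177), bar aligned with the image vertical. Gripping it.

Emit:
play_rows --motion '[[[0.001,0.063,0.15,0,0,0,0],[0.001,0.063,0.32,0,0,0,0],[0.001,0.063,0.48,0,0,0,0],[0.001,0.063,0.59,0,0,0,0],[0.001,0.063,0.632,0,0,0,0],[0.001,0.063,0.632,0,0,0,-1],[0.001,0.063,0.632,0,0,0,-1],[0.001,0.063,0.632,0,0,0,-1],[0.001,0.063,0.632,0,0,0,-1],[0.001,0.063,0.632,0,0,0,-1]]]' --grip_force 20

```text
time_s: 31.15
ee_pos: [0.5192, 0.4446, 0.0949]
eef_rot: [-3.138, 0.0, 2.991]
force: [-5.4, -12.4, 8.3]
grip_width: 0.014
grip_force: 20.0
```

Emit:
play_rows --motion '[[[0,0,0,0,0,0.015,-1],[0,0,0,0,0,0.033,-1],[0,0,0,0,0,0.051,-1],[0,0,0,0,0,0.069,-1],[0,0,0,0,0,0.087,-1],[0,0,0,0,0,0.105,-1],[0,0,0,0,0,0.123,-1],[0,0,0,0,0,0.141,-1],[0,0,0,0,0,0.159,-1],[0,0,0,0,0,0.175,-1]]]'

```text
time_s: 32.15
ee_pos: [0.52, 0.4456, 0.0949]
eef_rot: [3.14, 0.001, 1.887]
force: [2.8, -6.5, 4.3]
grip_width: 0.0139
grip_force: 20.0
```

Emit:
play_rows --motion '[[[0,0,0,0,0,0.015,-1],[0,0,0,0,0,0.033,-1],[0,0,0,0,0,0.051,-1],[0,0,0,0,0,0.065,-1],[0,0,0,0,0,0.071,-1],[0,0,0,0,0,0.071,-1],[0,0,0,0,0,0.071,-1]]]'

```text
time_s: 32.85
ee_pos: [0.5206, 0.4456, 0.095]
eef_rot: [3.138, -0.001, 1.445]
force: [5.7, -5.3, 3.2]
grip_width: 0.0138
grip_force: 20.0
```

Emit:
play_rows --motion '[[[0,0,0,0,0,0,-0.3],[0,0,0,0,0,0,0],[0,0,0,0,0,0,0],[0,0,-0.1,0,0,0,0],[0,0,-0.3,0,0,0,0],[0,0,-0.5,0,0,0,0],[0,-0.1,-0.6,0,0,0,0],[0,-0.2,-0.6,0,0,0,0],[0,-0.2,-0.6,0,0,0,0],[0,-0.2,-0.6,0,0,0,0]]]'

```text
time_s: 33.85
ee_pos: [0.4692, 0.4526, 0.2434]
eef_rot: [-3.142, 0.0, 1.447]
force: [0.2, -0.1, 0.0]
grip_width: 0.047
grip_force: 0.0
```

```bash
python3 - <<'E'
from h import *
for n in('top','side','wrist'):
    shot(n,n+'12'); rects(n+'12',.09,.12,(.44,.6,.36,.52),10); rects(n+'12',.2,.24,(.62,.75,-.1,.1),10); 
rects('side12',.06,.1,(.62,.75,-.2,.2),20)
rects('top12',.06,.1,(.62,.75,-.2,.2),10)
rects('side12',.028,.06,(.35,.6,.0,.2),20)
E
```

```text
top12 [167 196  13   6  60] [0.5178 0.4428 0.0979] [array([0.5179, 0.4431]), array([0.0408, 0.0137]), np.float64(82.1084)] [48. 46. 46.]
top12 [301 132  11   8  78] [0.6787 0.0114 0.2238] [array([0.6805, 0.0111]), array([0.0288, 0.0167]), np.float64(83.0422)] [125. 105.  81.]
side12 [277 112   5  10  39] [0.517  0.4392 0.0976] [array([0.5181, 0.4425]), array([0.0428, 0.0135]), np.float64(74.6809)] [50. 50. 48.]
side12 [378 152  10  17 131] [0.6771 0.0061 0.2192] [array([0.6794, 0.0098]), array([0.0303, 0.0157]), np.float64(83.0079)] [115.  93.  59.]
wrist12 [369 166  18  46 748] [0.5199 0.4469 0.0983] [array([0.5205, 0.4459]), array([0.0409, 0.0144]), np.float64(82.6262)] [35. 34. 34.]
side12 [358 161   9  13  85] [0.6905 0.1329 0.0786] [array([0.6912, 0.1343]), array([0.0206, 0.0241]), np.float64(69.1257)] [92. 63. 38.]
side12 [369 186   9  21  81] [0.6655 0.008  0.0805] [array([0.667 , 0.0111]), array([0.0462, 0.0065]), np.float64(87.0146)] [81. 81. 78.]
side12 [388 226  14  15 130] [ 0.6665 -0.1226  0.0793] [array([ 0.6685, -0.1212]), array([0.0231, 0.0331]), np.float64(53.8102)] [87. 57. 31.]
top12 [264 140  10  11  65] [0.6901 0.1376 0.0808] [array([0.6906, 0.1391]), array([0.0263, 0.0271]), np.float64(47.7068)] [88. 65. 51.]
top12 [341 145  12  11  61] [ 0.6663 -0.1159  0.0816] [array([ 0.6658, -0.1177]), array([0.0281, 0.0365]), np.float64(69.3744)] [85. 63. 50.]
top12 [300 149  14   3  32] [0.6663 0.0148 0.0817] [array([0.6663, 0.0134]), array([0.0421, 0.0017]), np.float64(84.8019)] [81. 79. 78.]
side12 [305 173  16  15 187] [0.5408 0.1677 0.0433] [array([0.5416, 0.1708]), array([0.047 , 0.0458]), np.float64(60.9472)] [70. 70. 69.]
side12 [274 184   9  12  75] [0.4304 0.1601 0.0468] [array([0.4302, 0.1628]), array([0.02  , 0.0228]), np.float64(37.5053)] [130. 110.  15.]
```

View pics/top12.png

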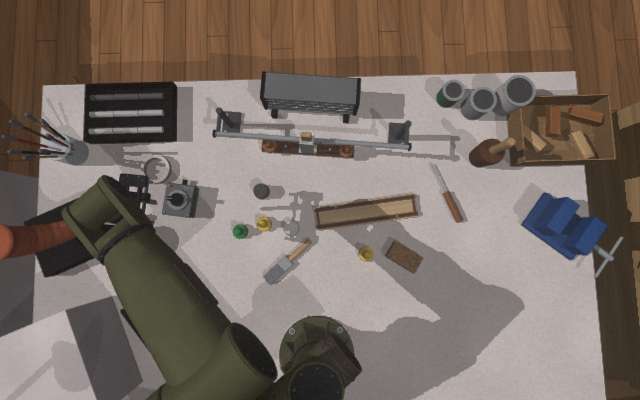

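Knob turned about 89°, and the carrier hangs centred with both finials at (268,147) and (345,151). Handing in.

```bash
python3 -c "
from station import workorder
print(workorder.hand_in())"
```

```text
the job is handed in; nothing more can be done
None
```

I handed the job in: both finials are home on pins 1 and 4, the carrier hangs within about 2 mm of the mark, and the switch is turned about 89° (1.55 rad). The hand-in returned no verdict, so these are my own camera and arm readings.

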